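Load and lock the cap steriliser

TASK

Get the orange flask caps ready for sterilising: tip the tray so that its caps slide into the aluminium box, add the caps lying loose on the bench, and put the empty tray back flat in the middle of its blue mat. Once all caps are in, set the lid squarely on the box and lock it with the red-knobbed ratchet lever: turn it clockwise, lift it off its serrations to swing it back, let it drop and turn again, until the yellow dog lies fully over the lid at its stop. Leave the lever dropped home in its serrations and the other things on the bench where they are.

Things in the scene. Friction and masses are not known exactly. Their poses are not given: they have to be found in the camera images.
- box: open aluminium steriliser box fixed to the bench, outside 140 (x) x 160 (y) x 75 mm high, walls and floor 5 mm; origin at the centre of its underside on the bench, z up. A grey post with the lock stands beside its -y wall, its upright turning axis at (0, -115) mm in the box frame
- lid: steel lid, loose: plate 152 (x) x 172 (y) x 6 mm whose underside is 8 mm above the origin, with a 122 x 142 mm, 9 mm high rim below it that drops into the box mouth (130 x 150 mm); black handle bar on top, 16 mm wide in x, 60 mm long in y, from 14 to 42 mm above the origin; origin at the centre of the rim's lower edge, z up. Seated, the origin is 67 mm above the box's origin, box and lid axes parallel (either way round). 0.35 kg
- tray: loose steel tray, 95 (x) x 140 (y) mm, floor 4 mm thick, side walls 24 mm high, the -y end OPEN without a lip, a 28 mm high wall at the +y end with a black upright handle plate outside it: 44 mm wide in x, 12 mm thick in y, centred at y = +74 mm, from 0 to 74 mm high (grip it near the top with the fingers in front of and behind it); origin at the centre of the underside, z up. 0.25 kg. Caps slide off it at a slope of roughly 26 to 36 degrees
- mat: blue mat fixed to the bench, 150 (x) x 190 (y) x 4 mm; the tray stands on it at the start with its axes along the mat's; origin at the centre of its underside
- dog (a joint): turn of the yellow locking dog about the post's axis, rad, clockwise seen from above: about 0 at the start (pointing away from the box), 2.5 is its stop, where the dog points along the box's +y, over the lid's edge. Stays where it is left; about 0.25 N m to turn. Its underside passes 83.5 mm above the bench, 2.5 mm over the plate of the seated lid. Moved by the lever through 12 serrations (30 degrees apart, about 3 degrees play)
- lever_turn (a joint): swing of the black lever with the red knob about the same axis, rad, clockwise from above, stops at -0.6 and +0.6; at 0 the lever points along the box's -y, at +0.6 it has swung towards the box's -x. Dropped, it is locked to the dog both ways (it starts so, near 0); lifted, it swings freely and the dog stays. It can only reach the dog's stop in several strokes
- lever_lift (a joint): lift of the lever, m: 0 dropped home in the serrations, 0.016 at its upper stop; clear of the serrations above 0.009. A spring and its weight pull it down with 4 to 6 N; if it comes down on a tooth tip (about 0.008) it drops in as soon as it is turned a little
- lever_grip (a point): middle of the lever's upright red knob, 20 mm in diameter, 42 mm high, standing on the lever's end 95 mm from the turning axis; 153.5 mm above the bench when dropped, the point is 1 mm above the knob's middle
- dog_tip (a point): top of the yellow dog's free end, 55 mm from the turning axis, 91.5 mm above the bench
- lock_axis (a point): point on the lock's turning axis, at bench height
- flask: bystander: clear culture flask with a white cap lying flat, 75 x 135 x 32 mm; origin under its centre
- wash_bottle: bystander: white bottle, 66 mm in diameter, 160 mm high; origin under its centre
- reagent: bystander: small amber bottle, 40 mm in diameter, 75 mm high; origin under its centre
- marker: bystander: marker pen lying along its y, 130 x 14 mm; origin under its middle
- cap1: orange screw cap of a culture flask, solid-looking disc 30 mm in diameter and 18 mm high, 15 g; origin at the centre of one flat face (the underside as built), z along its axis towards the other face; at the start standing on the tray. May be absent (None)
- cap2: orange screw cap of a culture flask, solid-looking disc 30 mm in diameter and 18 mm high, 15 g; origin at the centre of one flat face (the underside as built), z along its axis towards the other face; at the start standing on the tray. May be absent (None)
- cap3: orange screw cap of a culture flask, solid-looking disc 30 mm in diameter and 18 mm high, 15 g; origin at the centre of one flat face (the underside as built), z along its axis towards the other face; at the start standing on the tray. May be absent (None)
- cap4: orange screw cap of a culture flask, solid-looking disc 30 mm in diameter and 18 mm high, 15 g; origin at the centre of one flat face (the underside as built), z along its axis towards the other face; at the start standing on the tray. May be absent (None)
- cap5: orange screw cap of a culture flask, solid-looking disc 30 mm in diameter and 18 mm high, 15 g; origin at the centre of one flat face (the underside as built), z along its axis towards the other face; at the start standing on the tray. May be absent (None)
- cap6: orange screw cap of a culture flask, solid-looking disc 30 mm in diameter and 18 mm high, 15 g; origin at the centre of one flat face (the underside as built), z along its axis towards the other face; at the start lying flat on the bench between robot and box. May be absent (None)
- cap7: orange screw cap of a culture flask, solid-looking disc 30 mm in diameter and 18 mm high, 15 g; origin at the centre of one flat face (the underside as built), z along its axis towards the other face; at the start lying flat on the bench between robot and box. May be absent (None)
- cap8: orange screw cap of a culture flask, solid-looking disc 30 mm in diameter and 18 mm high, 15 g; origin at the centre of one flat face (the underside as built), z along its axis towards the other face; at the start lying flat on the bench between robot and box. May be absent (None)

How it is judged:
By the outcome, as a careful person would: the job done as asked, in the order asked, and still so for the second after the job is handed in, with the robot touching nothing.
Of cap1, cap2, cap3, cap4, cap5 only 3 to 5 are there at a start; the rules pass over those that are not, and their reading is None.
Of cap6, cap7, cap8 only 1 to 3 are there at a start; the rules pass over those that are not, and their reading is None.
At some moment in a run one of cap6, cap7, cap8 may be knocked a few centimetres aside while the robot is not near it.
It also fails if it takes over 210 s, if anything falls off the work surface, if the arm or the gripper's body presses on something with over 40 N, if the wrist force passes 120 N, or if a joint passes its speed limit or range.

ROBOT

A 6-joint arm with a two-finger parallel gripper is mounted at the origin on the work surface. World frame = base frame: x ahead of the robot, y to its left, z up, the work surface at z = 0. Lengths are in m, angles in degrees, forces in N, time in s.
With the tool pointing down it reaches from about 0.25 to 0.725 m from the base axis. Payload 9.7 kg.
Tool frame: the origin (TCP) lies midway between the tips of the shut fingers; the grasp point (between the pads) lies bot.grasp_offset behind it (bot.grasp_offset is the distance from the TCP to the grasp point, in m); x points along the fingers, y is the direction in which the jaws open and shut, and the axes are right-handed (so a half turn about x gives the same grasp; the last joint's range is limited). The gripper opens to 85 mm and grips with 20 to 120 N. Pads are 22 mm wide; open, the fingers measure 114 mm over their backs; the gripper's body (76 mm by 85 mm) begins 54 mm behind the grasp point. The pads swing forward as they close: fully open they stand 13 mm farther back than shut.
Start: joints at [65.776, 4.979, 10.078, 95.1, 0, 90], TCP at [0.226, 0.502, 0.231] pointing down, gripper open.
Joint ranges: [-179.16, 179.16], [-48.56, 103.87], [-65.8, 70.77], [-126.05, 130.52], [-82.76, 87.17], [-180, 180]. Speed limits (degrees/s): [127.2, 127.2, 147.25, 180, 180, 180].

INTERFACE

Orientations are given as [roll, pitch, yaw] about the fixed x, y, z axes, in that order (R = Rz(yaw) Ry(pitch) Rx(roll)).
In Python, from workcell import status, camera, bot gives the robot as it stands.
- The arm moves only by the shell command python3 -m jog 'ROWS' [OPENING] [FORCE]. ROWS is text: rows parted by semicolons, each of 4 numbers parted by spaces: the shift along the tool's x, y, z in mm, then the turn about the tool's x in degrees. A call has exactly 8 rows; each row is the pose to reach, as a shift and turn from the pose commanded when the call began, along the tool's axes at that moment; what a row does not reach only later rows make up. A row lasts 1/8 s, in which the tool goes at most 62.5 mm and 10.7 degrees, less where a joint would pass 70% of its speed; a pose out of reach is approached as far as the arm can. A call with a gripper value outside its range is refused whole. OPENING is the opening, from 0 (shut) to 1 (fully open), set as the call begins (- or left out, the last holds). The fingers move at their own pace and stop on an object; FORCE is the grip in N (left out, the last holds). Time passes only in rows, so rows that repeat a pose let the fingers close, or fill a call up. It gives the time, the measured TCP pose, the force and the opening at its end, in the units of the state.
- status.get_obs(): the state, without advancing time (a new reading comes with each control period).
- camera(name): name is "side" or "top"; returns a dict with "color" (420x560x3 uint8, red, green, blue), "vfov" (degrees; the focal length in pixels is half the picture's height over the tangent of half this angle, whatever the lens; pixels are square), "cx", "cy" (the principal point, pixels), "D" ([k1, k2, p1, p2, k3] as OpenCV has them; the pictures are not rectified), "rvec" (rotation vector, rad) and "tvec" (3), from world to camera coordinates, as OpenCV has them. Camera axes: x right, y down, z forward; pixel columns grow to the right and rows downward; lengths in m; the calibration is good to about 2 mm. A picture is of the moment at which its call begins. There is no depth.
- bot.job_done(): hands the job in, once; it reports no verdict.
The state is a dict: "time": time; "q": joint angles; "qd": joint speeds; "joint_efforts": joint torques, N m; "ee_pos": TCP position; "tcp_rot": TCP orientation; "wrist_force": force on the tool from outside, world axes, zero at the start; "torque": the same for the moment, N m; "opening": finger opening in m.
Only numpy, scipy, OpenCV 4.12 (cv2) and the standard library are available. Lean on these libraries where they do the work, as an engineer would, in place of code of your own. Each camera call takes 0.05 s, during which the arm holds its last target. There are 200 camera calls.

## Working session

There is one attempt and no reset: what is moved stays moved. The work goes in short steps, Python scripts to look and compute and a shell command to move; the robot and the scene stay as the last step left them, time stands still between calls to the robot, and variables do not carry over. Pictures are saved under pics/ and viewed, about 12 in all and at most 16, crops included, and the job is handed in when it is done.

```bash
ls; mkdir -p pics; python3 - <<'E'
from workcell import status,camera,bot
import cv2
print(status.get_obs(), bot.grasp_offset)
for n in("top","side"):
    c=camera(n); cv2.imwrite(f"pics/{n}0.png",cv2.resize(c["color"][:,:,::-1],(800,600),interpolation=cv2.INTER_CUBIC))
    print({k:v for k,v in c.items() if k!="color"})
E
```

```text
pics
{'time': 0.0, 'q': array([ 6.57769757e+01,  5.00994645e+00,  1.00358878e+01,  9.51005451e+01,
       -1.55812004e-03,  9.00021753e+01]), 'qd': array([ 0.07615714,  0.05545198,  0.09469039, -0.0196536 ,  0.02575984,
       -0.06868997]), 'joint_efforts': array([-1.87658741e-03, -5.20385563e+01,  4.64807546e+01,  1.57444639e-02,
       -1.74616929e-05, -2.83339624e-06]), 'ee_pos': array([0.22557214, 0.50136293, 0.23060699]), 'tcp_rot': array([ -88.8013614 ,   89.92537996, -113.02656003]), 'wrist_force': array([-0.39578568, -0.000785  ,  0.16635912]), 'torque': array([0.02011167, 0.01353288, 0.04594566]), 'opening': 0.08507478052251646} 0.0187
{'vfov': 45.26189981787586, 'cx': 276.3219913881684, 'cy': 211.1570456043336, 'D': array([-0.15508162,  0.        ,  0.        ,  0.        ,  0.        ]), 'rvec': array([ 2.20141709, -1.98834856,  0.2238159 ]), 'tvec': array([-0.00704822,  0.6213261 ,  1.23777535])}
{'vfov': 44.19637021676647, 'cx': 284.6516660166531, 'cy': 210.44671491872077, 'D': array([0.01819534, 0.        , 0.        , 0.        , 0.        ]), 'rvec': array([ 2.12112985, -0.1874574 ,  0.10181006]), 'tvec': array([-0.587288  ,  0.18015427,  1.2265002 ])}
```

View pics/top0.png

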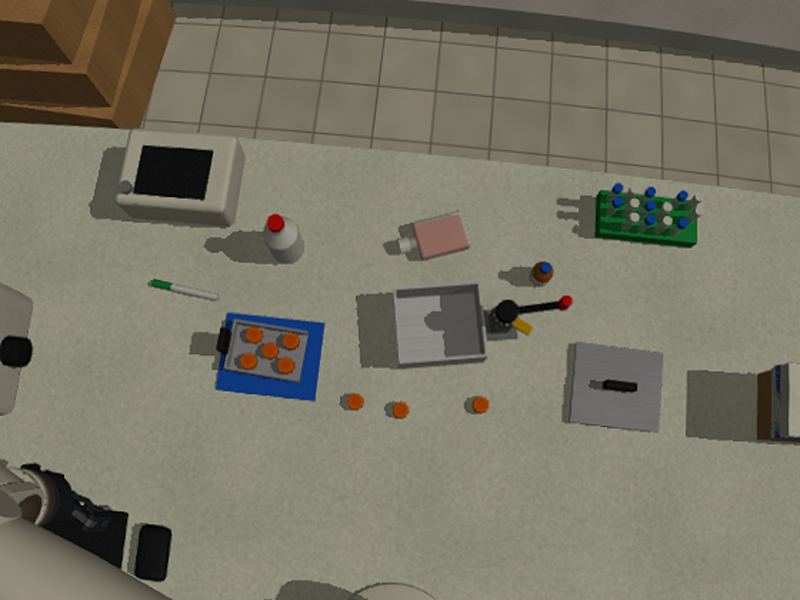

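View pics/side0.png

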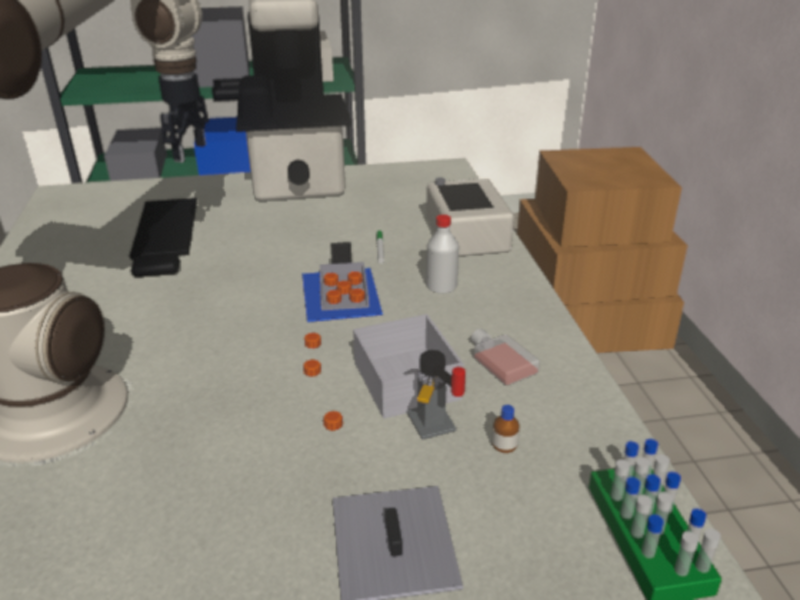

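Top view (800x600 px): five caps on the tray at about (270,350), three loose ones at (355,401), (400,410) and (480,405). The box is at (440,325), the knob at (566,301) and the lid at (617,387). The side view agrees. Next I'll view enlarged crops.

```bash
cat > h.py <<'E'
import cv2,numpy as np
from workcell import status,camera,bot
def shot(n,fn=None,box=None,s=4):
    """box=(x0,y0,x1,y1) in native pixels; crop enlarged by s"""
    c=camera(n)
    if fn:
        im=c["color"][:,:,::-1]
        if box: im=im[box[1]:box[3],box[0]:box[2]]
        cv2.imwrite("pics/"+fn,cv2.resize(im,None,fx=s,fy=s,interpolation=cv2.INTER_CUBIC))
    return c
def K(c):
    f=c["color"].shape[0]/2/np.tan(np.radians(c["vfov"]/2))
    return np.array([[f,0,c["cx"]],[0,f,c["cy"]],[0,0,1.]])
def world(c,uv,z):
    """native pixel -> world at height z"""
    p=cv2.undistortPoints(np.array([[uv]],float),K(c),c["D"])[0,0]
    R=cv2.Rodrigues(c["rvec"])[0]; o=-R.T@c["tvec"]; d=R.T@np.array([*p,1])
    return (o+d*(z-o[2])/d[2])
def px(c,P):
    return cv2.projectPoints(np.atleast_2d(np.array(P,float)),c["rvec"],c["tvec"],K(c),c["D"])[0][:,0]
def caps(c):
    h=cv2.cvtColor(c["color"],cv2.COLOR_RGB2HSV)
    m=cv2.inRange(h,(4,170,110),(16,255,255))
    n,_,st,ce=cv2.connectedComponentsWithStats(m)
    return [(ce[i],st[i,4]) for i in range(1,n) if st[i,4]>15]
def nat(p,box,s): return (p[0]+.5)/s-.5+box[0],(p[1]+.5)/s-.5+box[1]
E
python3 - <<'E'
from h import *
c=shot("top","t1.png",(145,185,325,310),4.4)
c=shot("top","t2.png",(265,185,475,310),3.8)
for p,a in caps(c): print(p.round(1),a,world(c,p,.018).round(4))
E
```

```text
[177.5 234. ] 97 [0.541  0.3154 0.018 ]
[203.2 238.1] 97 [0.5371 0.2447 0.018 ]
[188.9 244.8] 97 [0.515  0.2806 0.018 ]
[173.7 252.3] 94 [0.4908 0.3186 0.018 ]
[199.8 255.2] 96 [0.4903 0.2477 0.018 ]
[248.5 280.7] 94 [0.4368 0.111  0.018 ]
[336.3 282.9] 89 [ 0.454  -0.1194  0.018 ]
[280.  286.5] 93 [0.4301 0.0272 0.018 ]
```

View pics/t1.png

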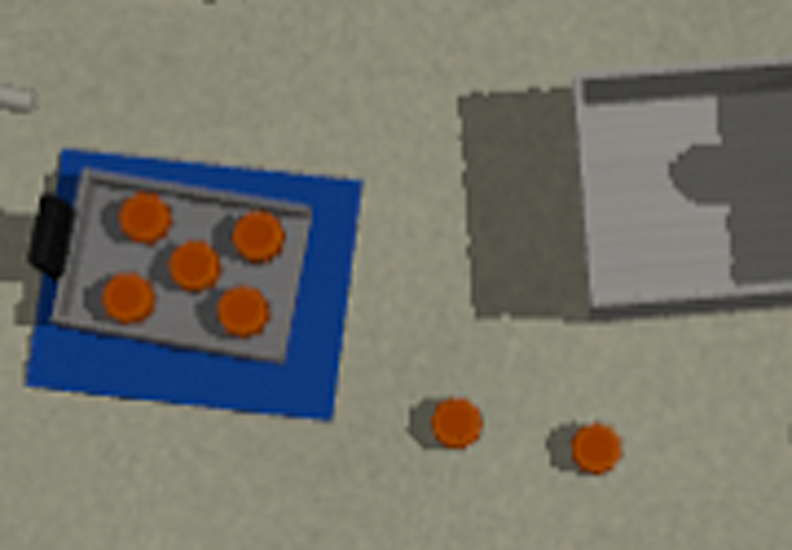

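View pics/t2.png

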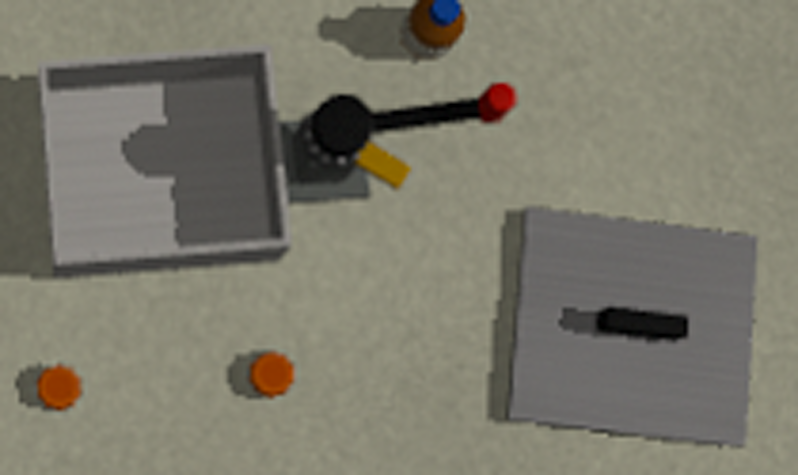

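```bash
python3 - <<'E'
from h import *
c=shot("top")
B1=(145,185);B2=(265,185)
def rect(nm,pts,z,B,s,lx,ly):
    W=np.array([world(c,nat(p,B,s),z)[:2] for p in pts]) # order: (+x+y),(+x-y),(-x-y),(-x+y)
    T=np.array([[lx,ly],[lx,-ly],[-lx,-ly],[-lx,ly]])/2
    m=W.mean(0);H=(T.T@(W-m)); a=np.arctan2(H[0,1]-H[1,0],H[0,0]+H[1,1])
    R=np.array([[np.cos(a),-np.sin(a)],[np.sin(a),np.cos(a)]])
    print(nm,m.round(4),np.degrees(a).round(2),"res mm",(1e3*(W-m-T@R.T)).round(1).tolist())
    return m,R
rect("mat",[(62,150),(362,181),(333,420),(26,385)],.004,B1,4.4,.15,.19)
m,R=rect("tray",[(84,170),(312,207),(285,362),(52,325)],.004+.025,B1,4.4,.095,.14)
print("handle",m+R@[0,.074])
m,R=rect("box",[(40,67),(268,52),(288,244),(52,265)],.075,B2,3.8,.14,.16)
A=m+R@[0,-.115]; print("axis",A,"knob0",m+R@[0,-.21])
k=world(c,nat((501,97),B2,3.8),.1745);print("knob meas",k, "boxframe from axis",R.T@(k[:2]-A))
print("hub at .15",world(c,nat((343,125),B2,3.8),.14))
m,R=rect("lid",[(527,207),(757,236),(743,446),(509,419)],.014,B2,3.8,.152,.172)
print("lid handle", world(c,nat((643,322),B2,3.8),.042))
E
```

```text
mat [0.5059 0.2819] -0.09 res mm [[-1.1, -0.1], [-1.0, 0.3], [0.9, -0.2], [1.2, 0.1]]
tray [0.5123 0.2859] -3.01 res mm [[0.9, 1.3], [-0.0, -1.2], [-0.2, -1.9], [-0.6, 1.8]]
handle [0.51620956 0.35980991]
box [ 0.5877 -0.0273] 10.03 res mm [[-1.7, -2.3], [-3.1, 0.7], [3.5, 1.5], [1.4, 0.2]]
axis [ 0.60774671 -0.14055311] knob0 [ 0.62429843 -0.2341001 ]
knob meas [ 0.62687652 -0.23379845  0.1745    ] boxframe from axis [ 0.00259122 -0.09515214]
hub at .15 [ 0.60655069 -0.13923857  0.14      ]
lid [ 0.5114 -0.3746] -1.73 res mm [[-0.7, -1.2], [-0.4, 0.9], [0.8, 1.6], [0.2, -1.2]]
lid handle [ 0.51096111 -0.37151884  0.042     ]
```

```bash
cat >> h.py <<'E'
from scipy.spatial.transform import Rotation as Ro
def plan(P,jaw=None,msg=""):
    """shift in tool axes (mm) and turn (deg) from the measured pose to TCP P, jaws along world heading jaw"""
    o=status.get_obs(); R=Ro.from_euler("xyz",o["tcp_rot"],degrees=True).as_matrix()
    d=R.T@(np.array(P)-o["ee_pos"])*1e3; h=np.degrees(np.arctan2(R[1,1],R[0,1]))
    t=0 if jaw is None else (h-jaw+90)%180-90
    print(msg,"shift",d.round(1),"turn",round(t,1),"jaw",round(h,1),"q6",round(o["q"][5],1))
def st():
    o=status.get_obs(); R=Ro.from_euler("xyz",o["tcp_rot"],degrees=True).as_matrix()
    print("t",round(o["time"],2),"p",(o["ee_pos"]*1e3).round(1),"jaw",np.degrees(np.arctan2(R[1,1],R[0,1])).round(1),"down",R[:,0].round(3),"F",o["wrist_force"].round(1),"T",o["torque"].round(2),"open",round(o["opening"]*1e3,1))
E
python3 - <<'E'
from h import *
st()
plan([.514,.361,.14],-1.5,"above handle")
plan([.514,.361,.046],-1.5,"at handle")
E
```

```text
t 0.25 p [225.7 501.5 231. ] jaw 65.8 down [-0.    -0.001 -1.   ] F [-0.2  0.2 -0.9] T [0.   0.02 0.03] open 85.2
above handle shift [ 91.   -9.7 320.6] turn 67.3 jaw 65.8 q6 90.0
at handle shift [185.   -9.7 320.6] turn 67.3 jaw 65.8 q6 90.0
```

```bash
python3 -m jog '0 0 40 10;20 0 90 20;40 0 140 30;60 0 190 40;80 0 240 50;91 -5 290 60;91 -10 320 67;91 -10 320 67' 1; python3 - <<'E'
from h import *
st()
plan([.514,.361,.046],-1.5,"at handle")
c=shot("side","s1.png",(190,110,310,230),5)
E
```

```text
time: 1.25
ee_pos: [0.5147, 0.3597, 0.1395]
tcp_rot: [-45.1, 89.9, -136.5]
wrist_force: [-0.1, 0.9, -0.6]
opening: 0.0856
t 1.25 p [514.7 359.7 139.5] jaw -1.4 down [-0.001 -0.001 -1.   ] F [-0.1  0.9 -0.6] T [ 0.01  0.   -0.03] open 85.6
at handle shift [93.5 -0.7 -1.3] turn 0.1 jaw -1.4 q6 126.4
```

View pics/s1.png

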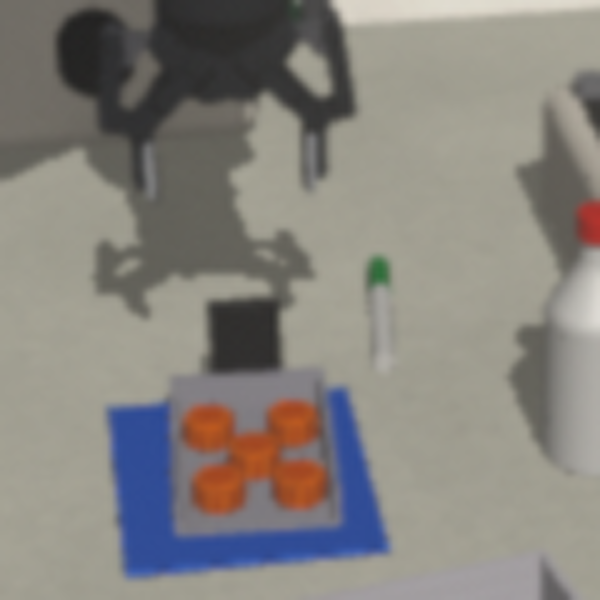

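The fingers hang over the handle. Its top edge runs (207,302)–(278,298) in the crop, so I'll check its position from this view.

```bash
python3 - <<'E'
from h import *
c=shot("side")
for p in[(207,302),(278,298)]: print(world(c,nat(p,(190,110),5),.078))
for p in[(175,533),(341,525)]: print("floor end",world(c,nat(p,(190,110),5),.005))
E
python3 -m jog '20 0 0 0;40 0 0 0;60 0 0 0;80 0 0 0;93 0 0 0;93 0 0 0;93 0 0 0;93 0 0 0' 1
```

```text
[0.49654413 0.36459465 0.078     ]
[0.53935116 0.36222089 0.078     ]
floor end [0.46172865 0.2234563  0.005     ]
floor end [0.55624121 0.21512895 0.005     ]
time: 2.35
ee_pos: [0.5138, 0.3614, 0.0482]
tcp_rot: [125.6, 89.9, 34.4]
wrist_force: [0.8, -0.5, 0.1]
opening: 0.0852
```

```bash
python3 -m jog '0 0 0 1.5;2 0 0 1.5;2 0 4 1.5;2 0 4 1.5;2 0 4 1.5;2 0 4 1.5;2 0 4 1.5;2 0 4 1.5' 1
python3 -c "from h import *;st()"
python3 -m jog '0 0 0 0;0 0 0 0;0 0 0 0;0 0 0 0;0 0 0 0;0 0 0 0;0 0 0 0;0 0 0 0' 0 120; python3 -c "from h import *;st()"
python3 -m jog '-3 0 0 0;-6 0 0 0;-9 0 0 0;-12 0 0 0;-15 0 0 0;-15 0 0 0;-15 0 0 0;-15 0 0 0'
python3 - <<'E'
from h import *
st()
c=shot("side","s2.png",(190,110,310,230),5)
E
```

```text
time: 3.35
ee_pos: [0.5133, 0.3572, 0.0453]
tcp_rot: [130.8, 90.0, 38.1]
wrist_force: [-1.3, 0.9, -1.3]
opening: 0.0855
t 3.35 p [513.3 357.2  45.3] jaw -2.7 down [ 0.  0. -1.] F [-1.3  0.9 -1.3] T [-0.   -0.04  0.02] open 85.5
time: 4.35
ee_pos: [0.5137, 0.3575, 0.046]
tcp_rot: [131.5, 89.9, 38.8]
wrist_force: [0.8, 0.5, 5.8]
opening: 0.0421
t 4.35 p [513.7 357.5  46. ] jaw -2.7 down [ 0.001  0.001 -1.   ] F [0.8 0.5 5.8] T [0.09 0.03 0.08] open 42.1
time: 5.35
ee_pos: [0.5132, 0.3571, 0.0601]
tcp_rot: [-52.4, 90.0, -145.1]
wrist_force: [-0.0, 0.4, -4.6]
opening: 0.0423
t 5.35 p [513.2 357.1  60.1] jaw -2.7 down [-0. -0. -1.] F [-0.   0.4 -4.6] T [ 0.21  0.01 -0.  ] open 42.3
```

View pics/s2.png

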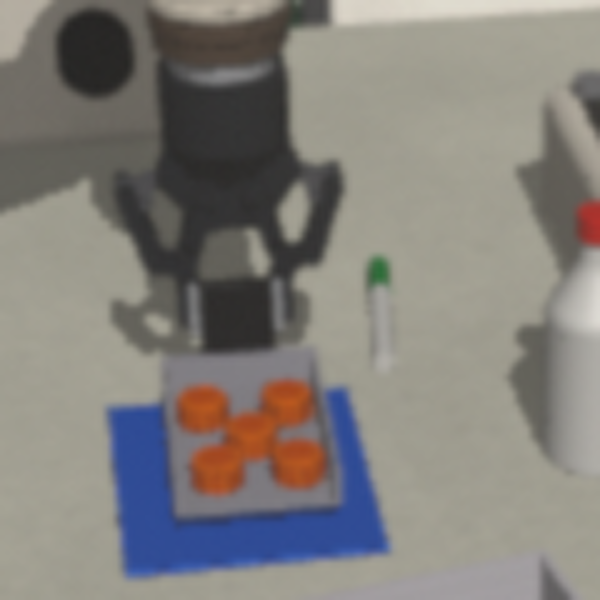

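```bash
python3 -m jog '-5 0 0 0;-18 0 0 0;-36 0 0 0;-56 0 0 0;-76 0 0 0;-94 0 0 0;-106 0 0 0;-110 0 0 0'
python3 - <<'E'
from h import *
st()
c=shot("side"); o=status.get_obs()
plan([.570,.095,.200],10,"pre")
plan([.570,.071,.200],10,"pour")
E
```

```text
time: 6.4
ee_pos: [0.5135, 0.3573, 0.1713]
tcp_rot: [128.7, 89.9, 36.0]
wrist_force: [0.1, 1.0, -4.7]
opening: 0.0419
t 6.4 p [513.5 357.3 171.3] jaw -2.7 down [ 0.001  0.001 -1.   ] F [ 0.1  1.  -4.7] T [0.19 0.02 0.01] open 41.9
pre shift [-29.   69.  259.3] turn -12.7 jaw -2.7 q6 127.6
pour shift [-29.   70.1 283.2] turn -12.7 jaw -2.7 q6 127.6
```

```bash
python3 -m jog '-2 2 8 0;-8 8 28 -1;-14 17 58 -2;-20 28 95 -4;-25 38 132 -6;-28 47 166 -8;-29 54 192 -9;-29 57 204 -10'
python3 - <<'E'
from h import *
st()
plan([.570,.071,.200],10,"pour")
E
```

```text
time: 7.45
ee_pos: [0.5605, 0.1486, 0.1988]
tcp_rot: [-68.3, 89.9, -151.1]
wrist_force: [-0.4, 0.6, -4.3]
opening: 0.0418
t 7.45 p [560.5 148.6 198.8] jaw 7.2 down [-0.001 -0.001 -1.   ] F [-0.4  0.6 -4.3] T [0.21 0.02 0.  ] open 41.8
pour shift [-1.2 -0.3 78.2] turn -2.8 jaw 7.2 q6 97.6
```

```bash
python3 -m jog '0 0 8 0;0 0 22 -1;0 0 38 -2;0 0 54 -3;0 0 68 -3;-1 0 76 -3;-1 0 78 -3;-1 0 78 -3'
python3 - <<'E'
from h import *
st()
c=shot("side","s3.png",(200,130,350,310),3.3)
E
```

```text
time: 8.45
ee_pos: [0.5704, 0.0735, 0.2003]
tcp_rot: [-173.2, 90.0, 107.1]
wrist_force: [-0.5, 0.2, -3.6]
opening: 0.0416
t 8.45 p [570.4  73.5 200.3] jaw 10.3 down [-0.  0. -1.] F [-0.5  0.2 -3.6] T [ 0.23  0.07 -0.04] open 41.6
```

View pics/s3.png

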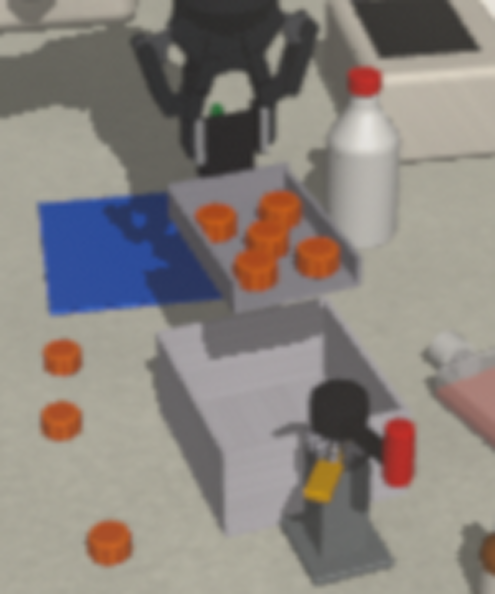

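The tray is level over the box with its caps in place. I'll ease the grip so it swings down.

```bash
Z='0 0 0 0;0 0 0 0;0 0 0 0;0 0 0 0;0 0 0 0;0 0 0 0;0 0 0 0;0 0 0 0'
python3 -m jog '0 0 0 0;0 0 0 0;0 0 0 0;0 0 0 0;0 0 0 0;0 0 0 0;0 0 0 0;0 0 0 0' 0 50; python3 -c "from h import *;st()"
python3 -m jog '0 0 0 0;0 0 0 0;0 0 0 0;0 0 0 0;0 0 0 0;0 0 0 0;0 0 0 0;0 0 0 0' 0 20
python3 - <<'E'
from h import *
st()
c=shot("side","s4.png",(200,130,350,310),3.3)
E
```

```text
time: 9.5
ee_pos: [0.5704, 0.0733, 0.2003]
tcp_rot: [147.9, 90.0, 68.1]
wrist_force: [-1.0, 0.1, -4.2]
opening: 0.0418
t 9.5 p [570.4  73.3 200.3] jaw 10.3 down [ 0.  0. -1.] F [-1.   0.1 -4.2] T [ 0.19 -0.02  0.04] open 41.8
time: 10.5
ee_pos: [0.5704, 0.0733, 0.2003]
tcp_rot: [-76.4, 90.0, -156.1]
wrist_force: [-0.2, -0.7, -4.2]
opening: 0.0419
t 10.5 p [570.4  73.3 200.3] jaw 10.3 down [-0. -0. -1.] F [-0.2 -0.7 -4.2] T [ 0.11 -0.    0.  ] open 41.9
```

View pics/s4.png

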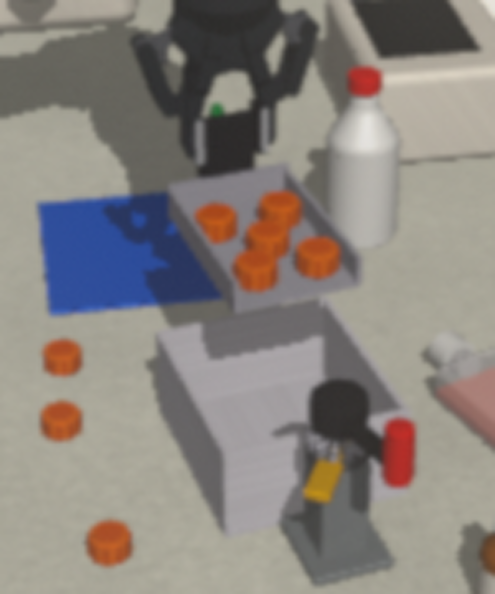

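It doesn't slip even at 20 N. New plan: press the open end against the box's outer +y wall to pre-tilt the tray about 20° (below cap sliding), then finish against the inner -y wall, then draw back.

```bash
python3 -m jog '0 0 -8 0;0 0 -28 0;0 0 -55 0;0 0 -85 0;5 0 -115 0;20 0 -137 0;40 0 -147 0;60 0 -150 0'
python3 -m jog '12 0 0 0;24 0 0 0;36 0 0 0;44 0 0 0;48 0 0 0;48 0 0 0;48 0 0 0;48 0 0 0'
python3 -c "
from h import *
st()
R=Ro.from_euler('z',10,degrees=True).as_matrix()
print(R.T@(status.get_obs()['ee_pos']-[.5877,-.0273,0]))"
```

```text
time: 11.55
ee_pos: [0.5429, 0.2223, 0.1387]
tcp_rot: [-88.0, 90.0, -167.6]
wrist_force: [-0.4, 0.3, -2.7]
opening: 0.0421
time: 12.55
ee_pos: [0.5439, 0.221, 0.0927]
tcp_rot: [102.2, 90.0, 22.4]
wrist_force: [-0.4, 0.1, -4.6]
opening: 0.0418
t 12.55 p [543.9 221.   92.7] jaw 10.3 down [ 0.001  0.    -1.   ] F [-0.4  0.1 -4.6] T [ 0.16  0.02 -0.04] open 41.8
[-4.52980347e-05  2.52106305e-01  9.27259673e-02]
```

```bash
python3 -m jog '0 0 6 0;0 0 14 0;0 0 22 0;-1 0 26 0;-4 0 29 0;-8 0 32 0;-12 0 35 0;-15 0 37 0'
python3 - <<'E'
from h import *
st()
c=shot("side","s5.png",(200,110,350,270),3.7)
E
```

```text
time: 13.55
ee_pos: [0.55, 0.1859, 0.1077]
tcp_rot: [179.7, 89.8, 100.0]
wrist_force: [-3.1, 10.5, -4.5]
opening: 0.0418
t 13.55 p [550.  185.9 107.7] jaw 10.3 down [-0.001  0.003 -1.   ] F [-3.1 10.5 -4.5] T [ 2.77  0.65 -0.58] open 41.8
```

View pics/s5.png

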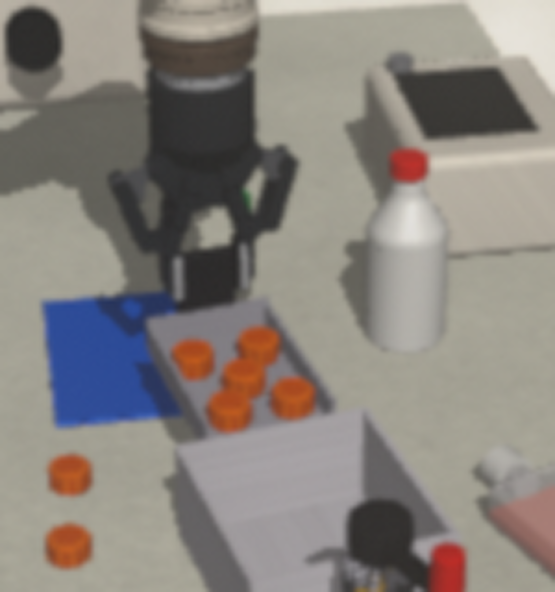

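```bash
python3 -m jog '-3 0 2 0;-6 0 4 0;-9 0 6 0;-12 0 8 0;-15 0 10 0;-18 0 12 0;-20 0 13 0;-20 0 13 0'
python3 - <<'E'
from h import *
st()
c=shot("side","s6.png",(200,110,350,270),3.7)
E
```

```text
time: 14.6
ee_pos: [0.5519, 0.174, 0.128]
tcp_rot: [-177.8, 89.7, 102.6]
wrist_force: [-4.3, 11.5, -2.4]
opening: 0.0418
t 14.6 p [551.9 174.  128. ] jaw 10.4 down [-0.001  0.005 -1.   ] F [-4.3 11.5 -2.4] T [2.95 1.09 0.18] open 41.8
```

View pics/s6.png

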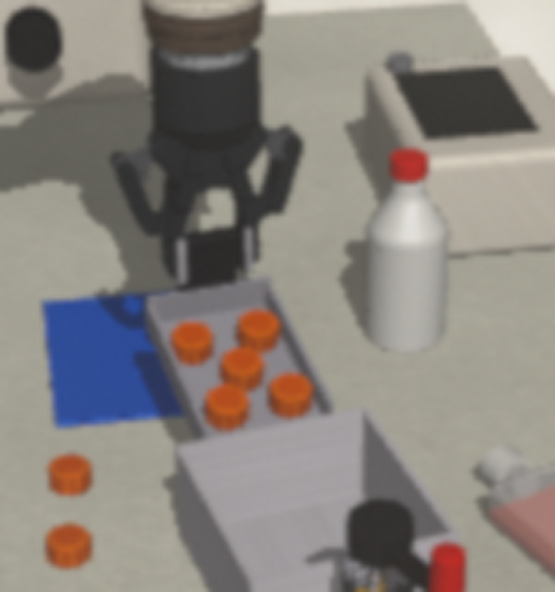

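```bash
cat >> h.py <<'E'
from scipy.optimize import least_squares
def tilt(c):
    """tray tilt from the blobs of its five caps in the side view; pivot=grasp, tray centred on it in x"""
    W=np.array([[.541,.3154],[.5371,.2447],[.515,.2806],[.4908,.3186],[.4903,.2477]])
    uv0=[(177.5,234.),(203.2,238.1),(188.9,244.8),(173.7,252.3),(199.8,255.2)]
    ct=camera("top"); W=np.array([world(ct,p,.017)for p in uv0])
    a=np.radians(-3); R=np.array([[np.cos(a),-np.sin(a)],[np.sin(a),np.cos(a)]])
    L=np.c_[(W[:,:2]-[.5145,.3590])@R,np.full(5,.013-.063)]   # relative to pivot
    o=status.get_obs(); P=o["ee_pos"]+[0,0,.0207]
    Rt=Ro.from_euler("xyz",o["tcp_rot"],degrees=True).as_matrix(); h=np.degrees(np.arctan2(Rt[1,1],Rt[0,1]))
    if abs(h)>90: h-=180*np.sign(h)
    def pts(v): return px(c,P+[0,v[1],v[2]]+(Ro.from_euler("z",h,degrees=True)*Ro.from_euler("x",v[0],degrees=True)).apply(L))
    from scipy.spatial.distance import cdist
    from scipy.optimize import linear_sum_assignment
    C=np.array([p for p,s in caps(c)])
    def f(v):
        D=cdist(pts(v),C); i,j=linear_sum_assignment(D); return np.r_[(pts(v)-C[j]).ravel(),np.array(v[1:])*300]
    best=min((least_squares(f,[t,0,0]) for t in(0,10,20,30,40)),key=lambda r:r.cost)
    print("tilt",best.x.round(4),"cost",round(best.cost,2)); return best.x
E
python3 - <<'E'
from h import *
c=camera("side"); tilt(c)
E
```

```text
tilt [ 7.80956e+01 -1.94000e-02 -5.97000e-02] cost 2099.41
```

```bash
python3 - <<'E'
from h import *
c=camera("side"); st()
for p,a in caps(c): print(p.round(1),a)
E
grep -n "HSV" h.py; python3 - <<'E'
from h import *
c=camera("side")
im=c["color"]; h=cv2.cvtColor(im,cv2.COLOR_RGB2HSV)
print(h[110+338//4+7:110+400//4:3,255:270:3].tolist()[:3])
E
```

```text
t 14.8 p [551.8 174.1 127.8] jaw 10.4 down [-0.001  0.005 -1.   ] F [-4.7 11.5 -1.8] T [2.96 1.11 0.08] open 41.8
[264.9 209.3] 271
[251.6 202.1] 77
[278.2 216.2] 89
[218.5 237.9] 78
[218.1 257.1] 90
[232.9 294.1] 114
[356.  298.6] 68
22:    h=cv2.cvtColor(c["color"],cv2.COLOR_RGB2HSV)
[[[11, 211, 179], [0, 26, 139], [138, 9, 140], [6, 113, 115], [10, 199, 155]], [[10, 198, 148], [177, 21, 135], [4, 53, 153], [9, 183, 177], [10, 208, 173]], [[7, 104, 137], [169, 15, 135], [10, 206, 181], [10, 215, 179], [10, 214, 180]]]
```

```bash
sed -i 's/^def tilt(c):/def tilt(c,C):/; /C=np.array(\[p for p/d' h.py; python3 - <<'E'
from h import *
c=camera("side")
C=np.array([nat(p,(200,110),3.7) for p in[(193,343),(258,330),(242,369),(227,407),(291,396)]]); tilt(c,C)
E
```

```text
tilt [1.67199e+01 3.20000e-03 1.60000e-03] cost 3.16
```

```bash
python3 -m jog '-3 0 2 0;-6 0 4 0;-6 0 4 0;-6 0 -4 0;-10 0 -12 0;-28 0 -12 0;-48 0 -12 0;-66 0 -12 0'
python3 - <<'E'
from h import *
st()
c=shot("side","s7.png",(200,80,350,240),3.7)
R=Ro.from_euler('z',10,degrees=True).as_matrix();B=np.array([.5877,-.0273,0])
print(R.T@(status.get_obs()['ee_pos']-B))
plan(B+R@[0,.060,.195],10,"over"); 
E
```

```text
time: 15.95
ee_pos: [0.5507, 0.1834, 0.1955]
tcp_rot: [83.2, 89.9, 3.4]
wrist_force: [0.0, -0.2, -4.0]
opening: 0.042
t 15.95 p [550.7 183.4 195.5] jaw 10.3 down [ 0.001  0.    -1.   ] F [ 0.  -0.2 -4. ] T [0.16 0.04 0.01] open 42.0
[0.00078072 0.21398265 0.19802118]
over shift [  3.   -1.5 154. ] turn 0.3 jaw 10.3 q6 98.2
```

View pics/s7.png

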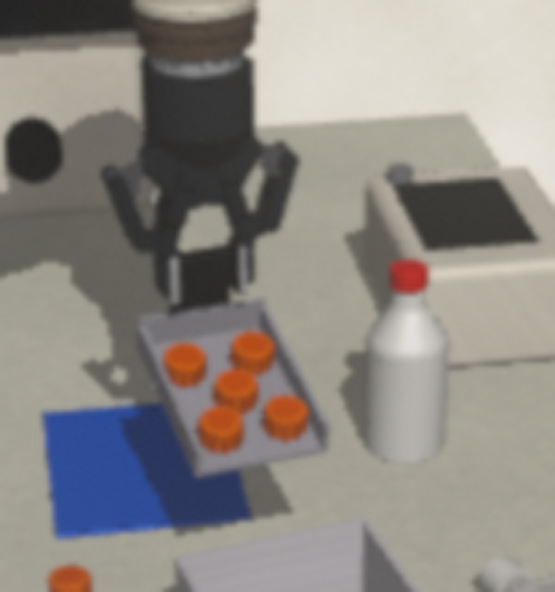

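Tilted in the air with all five caps still on it, centred at (236,390) in the crop. Measuring the tilt and moving over the box.

```bash
python3 - <<'E'
from h import *
c=camera("side")
C=np.array([nat(p,(200,80),3.7) for p in[(185,365),(252,352),(236,390),(221,429),(286,418)]]); tilt(c,C)
E
python3 -m jog '0 0 5 0;0 0 20 0;0 0 45 0;0 0 75 0;0 0 105 0;0 0 132 0;0 0 148 0;0 0 154 0'
python3 -c "
from h import *
st()
R=Ro.from_euler('z',10,degrees=True).as_matrix()
print(R.T@(status.get_obs()['ee_pos']-[.5877,-.0273,0]))"
```

```text
tilt [1.78441e+01 3.60000e-03 2.20000e-03] cost 3.83
time: 17.1
ee_pos: [0.5779, 0.0309, 0.193]
tcp_rot: [-100.3, 90.0, 179.9]
wrist_force: [0.2, 0.3, -3.6]
opening: 0.0419
t 17.1 p [577.9  30.9 193. ] jaw 10.2 down [-0.001  0.    -1.   ] F [ 0.2  0.3 -3.6] T [0.13 0.   0.03] open 41.9
[0.00040844 0.05900595 0.19297644]
```

```bash
python3 -m jog '8 0 0 0;22 0 0 0;38 0 0 0;54 0 0 0;64 0 0 0;68 0 0 0;68 0 6 0;68 0 10 0'; python3 -c "from h import *;st()"
python3 -m jog '0 0 3 0;-3 0 6 0;-6 0 9 0;-9 0 12 0;-12 0 15 0;-15 0 18 0;-18 0 21 0;-20 0 23 0'
python3 - <<'E'
from h import *
st()
c=shot("side","s8.png",(200,100,350,260),3.7)
E
```

```text
time: 18.1
ee_pos: [0.5801, 0.0217, 0.1259]
tcp_rot: [75.1, 89.9, -4.7]
wrist_force: [-0.6, 0.3, -4.2]
opening: 0.0418
t 18.1 p [580.1  21.7 125.9] jaw 10.3 down [ 0.001 -0.    -1.   ] F [-0.6  0.3 -4.2] T [0.12 0.04 0.01] open 41.8
time: 19.1
ee_pos: [0.5844, 0.0023, 0.1473]
tcp_rot: [144.3, 89.6, 64.7]
wrist_force: [-1.8, 15.4, 5.0]
opening: 0.0421
t 19.1 p [584.4   2.3 147.3] jaw 10.4 down [ 0.003  0.006 -1.   ] F [-1.8 15.4  5. ] T [3.75 0.34 0.37] open 42.1
```

```bash
python3 -m jog '-3 0 3 0;-6 0 6 0;-9 0 9 0;-12 0 12 0;-15 0 15 0;-18 0 18 0;-21 0 21 0;-24 0 24 0'
python3 - <<'E'
from h import *
st()
c=shot("side","s8.png",(200,100,350,260),3.7)
E
```

```text
time: 20.15
ee_pos: [0.5881, -0.0233, 0.1699]
tcp_rot: [161.5, 89.9, 81.8]
wrist_force: [-1.1, 4.3, -2.8]
opening: 0.042
t 20.15 p [588.1 -23.3 169.9] jaw 10.3 down [ 0.     0.002 -1.   ] F [-1.1  4.3 -2.8] T [1.46 0.3  0.  ] open 42.0
```

View pics/s8.png

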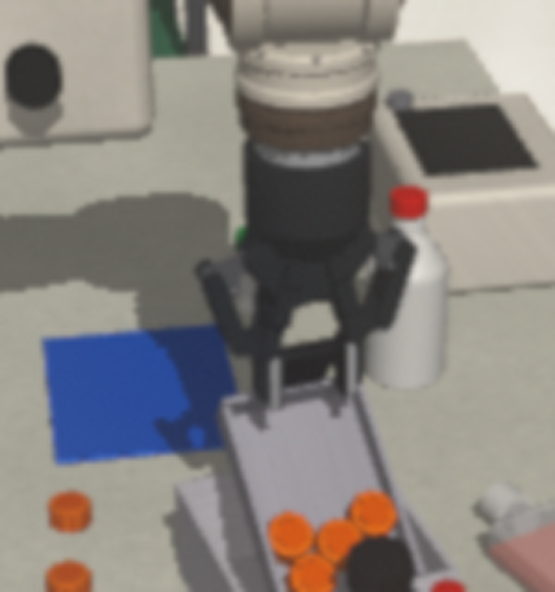

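```bash
python3 -m jog '0 0 -8 0;-2 0 -20 0;-5 0 -32 0;-8 0 -42 0;-10 0 -48 0;-12 0 -48 0;-15 0 -48 0;-18 0 -48 0'
python3 -m jog '-10 0 0 0;-25 0 0 0;-40 0 0 0;-55 0 0 0;-68 0 0 0;-75 0 0 0;-75 0 0 0;-75 0 0 0'
python3 - <<'E'
from h import *
st()
c=shot("top"); d=shot("side")
for p,a in caps(c): print(p.round(1),a,world(c,p,.018).round(3))
# montage
a=cv2.resize(c["color"][185:310,220:420,::-1],None,fx=2,fy=2,interpolation=cv2.INTER_CUBIC)
b=cv2.resize(d["color"][100:310,200:360,::-1],None,fx=2.4,fy=2.4,interpolation=cv2.INTER_CUBIC)
m=np.zeros((510,800,3),np.uint8);m[:250,:400]=a;m[:504,400:784]=b;cv2.imwrite("pics/m1.png",m)
E
```

```text
time: 21.2
ee_pos: [0.5796, 0.0228, 0.1875]
tcp_rot: [4.9, 90.0, -74.8]
wrist_force: [0.2, 0.2, -4.0]
opening: 0.0422
time: 22.2
ee_pos: [0.5794, 0.0231, 0.2617]
tcp_rot: [-97.2, 89.9, -176.9]
wrist_force: [-0.6, -0.3, -2.9]
opening: 0.0415
t 22.2 p [579.4  23.1 261.7] jaw 10.3 down [-0.001 -0.    -1.   ] F [-0.6 -0.3 -2.9] T [-0.03  0.01  0.01] open 41.5
[245.3 280.2] 35 [0.437 0.12  0.018]
[336.3 283. ] 89 [ 0.454 -0.119  0.018]
```

View pics/m1.png

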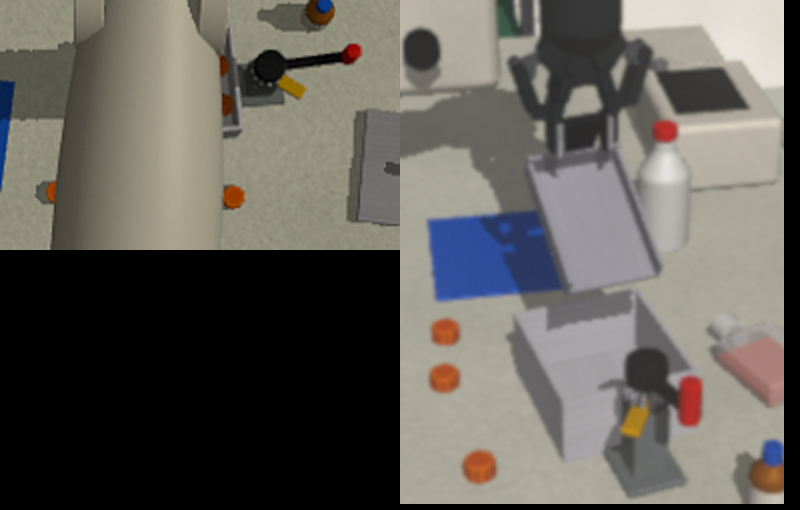

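The tray is empty and the caps are in the box. Next: tilt, mat pose from both views, and the return path.

```bash
python3 - <<'E'
from h import *
c=camera("side"); o=status.get_obs()
B=(190,110)
W=np.array([world(c,nat(p,B,5),.004)[:2] for p in[(349,388),(388,550),(127,577),(107,408)]])
print("mat side",W.mean(0), "yaw", np.degrees(np.arctan2(-(W[0]-W[1])[0]*-1,(W[0]-W[1])[1])), W.round(3).tolist())
print("edge x dir yaw",[np.degrees(np.arctan2(*(W[a]-W[b])[::-1])).round(2) for a,b in((0,3),(1,2))],"y dir",[np.degrees(np.arctan2(-(W[a]-W[b])[0],(W[a]-W[b])[1])).round(2) for a,b in((0,1),(3,2))])
P=o["ee_pos"]+[0,0,.0207]
obs=np.array([[271.7,221.2],[308.3,212.5]])
L=np.array([[-.0475,-.144,-.063],[.0475,-.144,-.063]])
f=lambda v:(px(c,P+Ro.from_euler("z",10.3,degrees=True).apply([0,.0034,0])+(Ro.from_euler("z",10.3+v[1],degrees=True)*Ro.from_euler("x",v[0],degrees=True)).apply(L))-obs).ravel()
r=least_squares(f,[40,0]);print(r.x,r.fun)
E
```

```text
mat side [0.50625127 0.28046327] yaw 0.9892933745696025 [[0.582, 0.375], [0.579, 0.186], [0.432, 0.184], [0.431, 0.377]]
edge x dir yaw [np.float64(-0.56), np.float64(0.64)] y dir [np.float64(-0.99), np.float64(0.13)]
[43.16254861 13.37557062] [ 1.09690534  4.93989525 -2.10389552  1.39430888]
```

```bash
python3 - <<'E'
from h import *
plan([.506,.268,.262],0,"")
E
```

```text
shift [-2.00e-01 -2.85e+01 -2.54e+02] turn 10.3 jaw 10.3 q6 82.0
```

```bash
python3 -m jog '0 0 -10 0;0 -2 -40 1;0 -6 -80 3;0 -11 -120 5;0 -17 -165 7;0 -23 -210 9;0 -27 -242 10;0 -28 -254 10'  0 20
python3 -m jog '10 0 0 0;30 0 0 0;55 0 0 0;80 0 0 0;100 0 0 0;115 0 0 0;115 0 0 0;115 0 0 0'
python3 - <<'E'
from h import *
st()
plan([.506,.268,.127],0,"")
c=shot("side","s9.png",(180,90,320,230),4.2)
E
```

```text
time: 23.35
ee_pos: [0.5056, 0.27, 0.2622]
tcp_rot: [-118.9, 90.0, 151.5]
wrist_force: [0.1, -0.1, -2.9]
opening: 0.042
time: 24.35
ee_pos: [0.507, 0.2679, 0.1481]
tcp_rot: [112.5, 89.9, 22.8]
wrist_force: [0.9, 0.6, -3.4]
opening: 0.0425
t 24.35 p [507.  267.9 148.1] jaw 0.3 down [ 0.001  0.    -1.   ] F [ 0.9  0.6 -3.4] T [ 0.05  0.01 -0.04] open 42.5
 shift [21.1 -1.1 -0.1] turn 0.3 jaw 0.3 q6 117.6
```

View pics/s9.png

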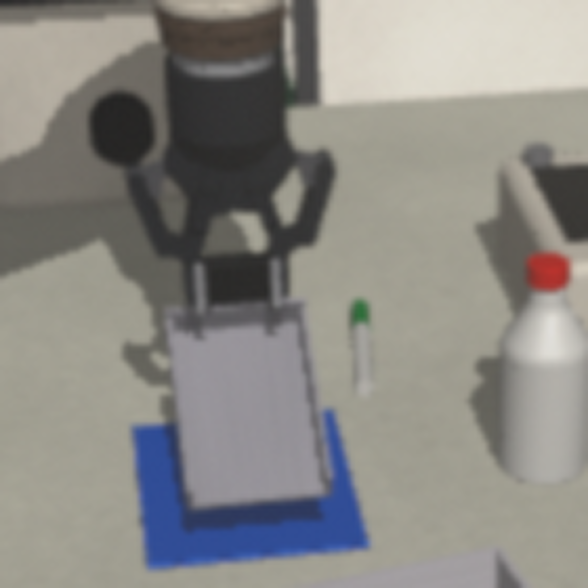

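```bash
python3 -m jog '6 0 0 0;12 0 0 0;16 0 0 0;18 0 0 0;20 0 0 0;21 0 0 0;21 0 0 0;21 0 0 0'
python3 -m jog '4 0 -8 0;8 0 -16 0;11 0 -22 0;15 0 -28 0;20 0 -34 0;24 0 -39 0;28 0 -44 0;33 0 -49 0'
python3 -c "
from h import *
st()"
```

```text
time: 25.4
ee_pos: [0.5067, 0.2681, 0.1264]
tcp_rot: [105.8, 90.0, 16.1]
wrist_force: [-1.1, -0.3, -4.1]
opening: 0.0421
time: 26.4
ee_pos: [0.5068, 0.3175, 0.0939]
tcp_rot: [113.1, 89.9, 23.4]
wrist_force: [-1.9, 1.1, 4.8]
opening: 0.0423
t 26.4 p [506.8 317.5  93.9] jaw 0.3 down [ 0.001  0.001 -1.   ] F [-1.9  1.1  4.8] T [-0.36  0.33 -0.04] open 42.3
```

```bash
python3 -m jog '5 0 -5 0;10 0 -9 0;16 0 -14 0;21 0 -18 0;27 0 -22 0;33 0 -25 0;38 0 -28 0;43 0 -30 0'; python3 -c "from h import *;st()"
python3 -m jog '2 0 -2 0;4 0 -3 0;5 0 -3 0;6 0 -3 0;7 0 -3 0;8 0 -3 0;8 0 -3 0;8 0 -3 0'
python3 - <<'E'
from h import *
st()
c=shot("side","s10.png",(190,110,310,230),5)
E
```

```text
time: 27.4
ee_pos: [0.5069, 0.348, 0.0509]
tcp_rot: [129.3, 89.9, 39.6]
wrist_force: [1.7, 5.4, 7.2]
opening: 0.0421
t 27.4 p [506.9 348.   50.9] jaw 0.3 down [ 0.002  0.002 -1.   ] F [1.7 5.4 7.2] T [-0.03 -0.4   0.18] open 42.1
time: 28.4
ee_pos: [0.5067, 0.3498, 0.047]
tcp_rot: [112.2, 89.8, 22.4]
wrist_force: [-9.8, -9.2, 35.1]
opening: 0.0424
t 28.4 p [506.7 349.8  47. ] jaw 0.2 down [ 0.003  0.001 -1.   ] F [-9.8 -9.2 35.1] T [-2.22  1.96  0.28] open 42.4
```

```bash
python3 -m jog '-1 0 0 0;-2 0 0 0;-3 0 0 0;-3 0 0 0;-3 0 0 0;-3 0 0 0;-3 0 0 0;-3 0 0 0'; python3 -m jog '0 0 0 0;0 0 0 0;0 0 0 0;0 0 0 0;0 0 0 0;0 0 0 0;-10 0 0 0;-25 0 0 0' 1
python3 -m jog '-20 0 0 0;-50 0 0 0;-80 0 0 0;-110 0 0 0;-110 0 0 0;-110 0 0 0;-110 0 0 0;-110 0 0 0'
python3 - <<'E'
from h import *
st()
c=shot("side"); d=shot("top")
a=cv2.resize(c["color"][110:240,190:320,::-1],None,fx=4.5,fy=4.5,interpolation=cv2.INTER_CUBIC)
m=np.zeros((600,800,3),np.uint8);m[:585,:585]=a
b=cv2.resize(d["color"][185:305,140:232,::-1],None,fx=2.3,fy=2.3,interpolation=cv2.INTER_CUBIC);m[:276,586:586+212]=b[:, :212]
cv2.imwrite("pics/m2.png",m)
for p,a in caps(d): print(p.round(1),a,world(d,p,.018).round(3))
E
```

```text
time: 29.45
ee_pos: [0.5067, 0.3497, 0.0471]
tcp_rot: [93.6, 89.9, 3.8]
wrist_force: [-3.2, -3.1, 15.7]
opening: 0.0423
time: 30.45
ee_pos: [0.5062, 0.3499, 0.0711]
tcp_rot: [-50.9, 90.0, -140.6]
wrist_force: [0.5, -0.4, 0.4]
opening: 0.0855
time: 31.45
ee_pos: [0.506, 0.3499, 0.1795]
tcp_rot: [-55.6, 89.9, -145.3]
wrist_force: [-0.3, -0.2, -0.2]
opening: 0.0852
t 31.45 p [506.  349.9 179.5] jaw 0.3 down [-0.001 -0.001 -1.   ] F [-0.3 -0.2 -0.2] T [ 0.01 -0.02  0.03] open 85.2
[248.4 280.7] 96 [0.437 0.111 0.018]
[280.  286.5] 93 [0.43  0.027 0.018]
[334.3 298. ] 90 [ 0.414 -0.117  0.018]
```

View pics/m2.png

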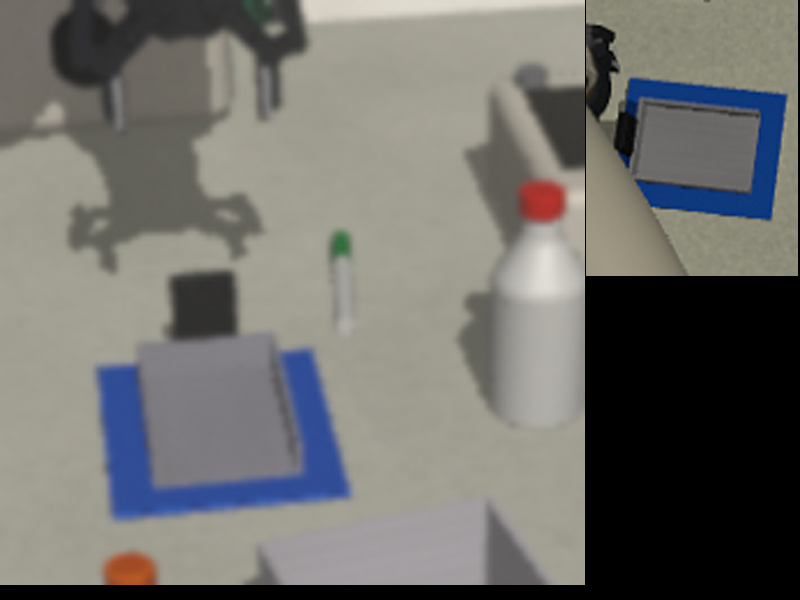

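Tray flat and aligned on the mat (15 views used). The third loose cap was knocked to (0.414,-0.117). Checking tray centring numerically and planning the caps.

```bash
python3 - <<'E'
from h import *
c=camera("side");B=(190,110)
for n,p,z in[("tray",(155,489),.006),("tray",(302,474),.006),("mat",(112,520),.004),("mat",(350,496),.004)]: print(n,world(c,nat(p,B,4.5),z).round(4))
d=camera("top")
for p,a in caps(d):
    w=world(d,p,.016); print(w.round(4))
    b=min(caps(c),key=lambda q:np.hypot(*(px(c,[w[0],w[1],.009])[0]-q[0]))); print("  side",world(c,b[0],.011).round(4))
    plan([w[0],w[1],.1],None,"cap")
E
```

```text
tray [0.4593 0.2112 0.006 ]
tray [0.5528 0.2123 0.006 ]
mat [0.4305 0.1835 0.004 ]
mat [0.5795 0.1844 0.004 ]
[0.4369 0.1112 0.016 ]
  side [0.4372 0.1089 0.011 ]
cap shift [ 80.1 -70.4 238.4] turn 0 jaw 0.3 q6 124.4
[0.4303 0.0272 0.016 ]
  side [0.4304 0.0244 0.011 ]
cap shift [ 80.1 -77.4 322.4] turn 0 jaw 0.3 q6 124.4
[ 0.4144 -0.1176  0.016 ]
  side [ 0.4145 -0.1199  0.011 ]
cap shift [ 80.2 -94.  467.1] turn 0 jaw 0.3 q6 124.4
```

```bash
python3 -m jog '10 -15 50 0;20 -32 100 0;30 -48 150 0;45 -62 200 0;60 -70 238 0;80 -70 240 0;110 -70 240 0;130 -70 240 0' 1 30
python3 -c "from h import *;plan([.437,.1100,.004],None)"
```

```text
time: 32.65
ee_pos: [0.437, 0.1094, 0.0491]
tcp_rot: [-79.9, 90.0, -169.7]
wrist_force: [0.1, 0.6, -0.5]
opening: 0.0854
 shift [45.1  0.  -0.6] turn 0 jaw 0.2 q6 103.8
```

```bash
python3 -m jog '15 0 0 0;30 0 0 0;40 0 0 0;45 0 0 0;45 0 0 0;45 0 0 0;45 0 0 0;45 0 0 0' 1
python3 -m jog '0 0 0 0;0 0 0 0;0 0 0 0;0 0 0 0;0 0 0 0;-20 0 0 0;-60 0 0 0;-110 0 0 0' 0
python3 -m jog '-15 30 20 0;-20 60 45 0;-20 90 70 0;-20 120 95 0;-20 140 112 0;-20 147 118 0;-20 147 118 0;-20 147 118 0'
python3 -c "from h import *;st();plan([.584,-.008,.06],None)"
```

```text
time: 33.65
ee_pos: [0.4376, 0.1098, 0.0055]
tcp_rot: [103.8, 90.0, 14.1]
wrist_force: [-0.3, 0.1, 0.5]
opening: 0.0853
time: 34.65
ee_pos: [0.4367, 0.1095, 0.1156]
tcp_rot: [-75.3, 89.9, -165.0]
wrist_force: [1.1, 0.3, 0.5]
opening: 0.0287
time: 35.65
ee_pos: [0.5844, -0.007, 0.1354]
tcp_rot: [-121.3, 90.0, 149.0]
wrist_force: [-0.2, 0.7, 0.4]
opening: 0.0285
t 35.65 p [584.4  -7.  135.4] jaw 0.3 down [-0.  0. -1.] F [-0.2  0.7  0.4] T [-0.01 -0.   -0.01] open 28.5
 shift [75.4 -0.4  1. ] turn 0 jaw 0.3 q6 89.0
```

```bash
python3 -m jog '20 0 0 0;40 0 0 0;60 0 0 0;72 0 0 0;72 0 0 0;72 0 0 0;72 0 0 0;72 0 0 0'
python3 -m jog '0 0 0 0;0 0 0 0;0 0 0 0;0 0 0 0;-20 0 0 0;-50 0 0 0;-75 0 0 0;-75 0 0 0' 0.5
python3 -m jog '0 -40 -8 0;0 -80 -17 0;0 -120 -26 0;0 -154 -33 0;30 -154 -33 0;60 -154 -33 0;85 -154 -33 0;85 -154 -33 0' 1
python3 - <<'E'
from h import *
st()
d=camera("top");c=camera("side")
for p,a in caps(d): print("top",world(d,p,.016).round(4),a)
for p,a in caps(c): print("side",world(c,p,.011).round(4),a)
plan([.4303,.0262,.005],None)
E
```

```text
time: 36.65
ee_pos: [0.5853, -0.0076, 0.0638]
tcp_rot: [90.1, 90.0, 0.4]
wrist_force: [0.0, 0.0, -0.8]
opening: 0.0286
time: 37.65
ee_pos: [0.586, -0.0076, 0.1404]
tcp_rot: [88.8, 89.8, -0.9]
wrist_force: [-0.3, -0.2, 0.3]
opening: 0.0425
time: 38.65
ee_pos: [0.4291, 0.0246, 0.0509]
tcp_rot: [-87.2, 89.8, -177.0]
wrist_force: [0.3, -0.1, 0.3]
opening: 0.0854
t 38.65 p [429.1  24.6  50.9] jaw 0.3 down [-0.004 -0.    -1.   ] F [ 0.3 -0.1  0.3] T [-0.01 -0.06 -0.02] open 85.4
top [ 0.5856 -0.0061  0.016 ] 92
top [ 0.4143 -0.1175  0.016 ] 91
side [0.4304 0.0249 0.011 ] 91
side [ 0.5855 -0.      0.011 ] 85
side [ 0.4145 -0.1199  0.011 ] 118
side [ 0.7266 -0.1864  0.011 ] 70
 shift [48.5 -0.4 -1.5] turn 0 jaw 0.3 q6 93.0
```

```bash
python3 -m jog '15 0 0 0;30 0 0 0;42 0 -1 0;46 0 -1 0;46 0 -1 0;46 0 -1 0;46 0 -1 0;46 0 -1 0'
python3 -m jog '0 0 0 0;0 0 0 0;0 0 0 0;0 0 0 0;0 0 0 0;-20 0 0 0;-60 0 0 0;-110 0 0 0' 0
python3 -m jog '-15 30 0 0;-20 60 -3 0;-20 90 -6 0;-20 120 -10 0;-20 145 -13 0;-20 155 -13 0;-20 155 -13 0;-20 155 -13 0'
python3 -c "from h import *;st();plan([.577,.030,.06],None)"
```

```text
time: 39.75
ee_pos: [0.431, 0.0257, 0.0075]
tcp_rot: [96.5, 90.0, 6.7]
wrist_force: [-0.2, -0.1, -0.1]
opening: 0.0853
time: 40.75
ee_pos: [0.4301, 0.0257, 0.1176]
tcp_rot: [-87.6, 89.9, -177.3]
wrist_force: [0.7, 1.0, -0.4]
opening: 0.0285
time: 41.75
ee_pos: [0.5851, 0.0393, 0.1374]
tcp_rot: [-79.0, 90.0, -168.7]
wrist_force: [-0.3, 0.3, -0.5]
opening: 0.0285
t 41.75 p [585.1  39.3 137.4] jaw 0.3 down [-0. -0. -1.] F [-0.3  0.3 -0.5] T [-0.01 -0.01  0.02] open 28.5
 shift [77.4 -8.1  9.3] turn 0 jaw 0.3 q6 93.6
```

```bash
python3 -m jog '0 -8 16 0;20 -8 17 0;45 -8 17 0;65 -8 17 0;72 -8 17 0;72 -8 17 0;72 -8 17 0;72 -8 17 0'
python3 -m jog '0 0 0 0;0 0 0 0;0 0 0 0;0 0 0 0;-20 0 0 0;-50 0 0 0;-75 0 0 0;-75 0 0 0' 0.5
python3 -c "from h import *;st();plan([.4143,-.1187,.1],None)"
python3 -m jog '0 -30 26 0;0 -65 56 0;0 -100 88 0;0 -135 118 0;0 -162 141 0;30 -162 141 0;60 -162 141 0;85 -162 141 0' 1
python3 - <<'E'
from h import *
st()
d=camera("top");c=camera("side")
for p,a in caps(d): print("top",world(d,p,.016).round(4),a)
for p,a in caps(c): print("side",world(c,p,.011).round(4),a)
plan([.4143,-.1187,.005],None)
E
```

```text
time: 42.75
ee_pos: [0.5782, 0.0224, 0.0662]
tcp_rot: [91.8, 89.9, 2.0]
wrist_force: [1.0, 0.8, -0.7]
opening: 0.0282
time: 43.75
ee_pos: [0.5789, 0.0224, 0.1423]
tcp_rot: [91.8, 89.8, 2.0]
wrist_force: [0.4, 0.1, 0.7]
opening: 0.0428
t 43.75 p [578.9  22.4 142.3] jaw 0.3 down [ 0.004  0.    -1.   ] F [0.4 0.1 0.7] T [-0.04 -0.   -0.03] open 42.8
 shift [  41.7 -165.4  140.3] turn 0 jaw 0.3 q6 91.9
time: 44.75
ee_pos: [0.4157, -0.1193, 0.0531]
tcp_rot: [-106.6, 89.9, 163.6]
wrist_force: [-0.5, -1.2, 0.0]
opening: 0.0854
t 44.75 p [ 415.7 -119.3   53.1] jaw 0.3 down [-0.001  0.    -1.   ] F [-0.5 -1.2  0. ] T [-0.01 -0.05  0.07] open 85.4
top [0.5821 0.0084 0.016 ] 183
side [0.5822 0.0132 0.011 ] 159
side [ 0.4145 -0.1199  0.011 ] 118
side [ 0.7273 -0.1861  0.011 ] 71
 shift [46.9  0.1 -0.1] turn 0 jaw 0.3 q6 73.7
```

```bash
python3 -m jog '15 0 0 0;30 0 0 0;42 0 0 0;47 0 0 0;47 0 0 0;47 0 0 0;47 0 0 0;47 0 0 0'
python3 -m jog '0 0 0 0;0 0 0 0;0 0 0 0;0 0 0 0;0 0 0 0;-20 0 0 0;-60 0 0 0;-110 0 0 0' 0
python3 -m jog '-20 30 -5 0;-25 60 -30 0;-25 90 -50 0;-25 120 -70 0;-25 150 -82 0;-25 170 -89 0;-25 170 -89 0;-25 170 -89 0'
python3 -c "from h import *;st();plan([.585,-.03,.07],None)"
```

```text
time: 45.85
ee_pos: [0.4167, -0.1194, 0.0086]
tcp_rot: [75.7, 90.0, -14.0]
wrist_force: [-0.2, -0.1, 1.4]
opening: 0.0854
time: 46.85
ee_pos: [0.4158, -0.1192, 0.1186]
tcp_rot: [-105.5, 89.9, 164.8]
wrist_force: [0.4, -0.8, 0.5]
opening: 0.0281
time: 47.85
ee_pos: [0.5854, -0.0298, 0.1431]
tcp_rot: [-87.4, 90.0, -177.1]
wrist_force: [-1.0, 0.4, -0.2]
opening: 0.0282
t 47.85 p [585.4 -29.8 143.1] jaw 0.3 down [-0.001 -0.    -1.   ] F [-1.   0.4 -0.2] T [ 0.04 -0.06  0.01] open 28.2
 shift [73.1 -0.4  0.2] turn 0 jaw 0.3 q6 86.8
```

```bash
python3 -m jog '20 0 0 0;40 0 0 0;60 0 0 0;70 0 0 0;70 0 0 0;70 0 0 0;70 0 0 0;70 0 0 0'
python3 -m jog '0 0 0 0;0 0 0 0;0 0 0 0;0 0 0 0;-20 0 0 0;-50 0 0 0;-90 0 0 0;-120 0 0 0' 0.5
python3 -m jog '0 -40 20 0;0 -80 60 0;0 -85 110 0;0 -80 170 0;0 -75 230 0;0 -75 290 0;0 -75 340 0;0 -75 340 0' 1
python3 - <<'E'
from h import *
st()
d=camera("top");c=camera("side")
for p,a in caps(d): print("top",world(d,p,.016).round(4),a)
for p,a in caps(c): print("side",world(c,p,.011).round(4),a)
plan([.511,-.373,.03],-1.7)
a=cv2.resize(d["color"][170:310,235:445,::-1],None,fx=2.5,fy=2.5,interpolation=cv2.INTER_CUBIC); cv2.imwrite("pics/m3.png",a)
# black handle on the lid (top view): blob
g=cv2.inRange(d["color"],(0,0,0),(45,45,45)); n,_,s,ce=cv2.connectedComponentsWithStats(g[240:300,390:470])
for i in range(1,n):
    if s[i,4]>20: print("dark",s[i],ce[i]+[390,240],world(d,ce[i]+[390,240],.04).round(4))
E
```

```text
time: 48.85
ee_pos: [0.5864, -0.0296, 0.0738]
tcp_rot: [87.6, 90.0, -2.1]
wrist_force: [-0.2, 0.6, -0.5]
opening: 0.0279
time: 49.85
ee_pos: [0.5862, -0.0296, 0.1951]
tcp_rot: [86.4, 89.9, -3.3]
wrist_force: [0.9, 0.2, 0.6]
opening: 0.0424
time: 50.85
ee_pos: [0.512, -0.373, 0.192]
tcp_rot: [-110.4, 89.9, 159.7]
wrist_force: [-0.8, -0.6, -0.5]
opening: 0.0853
t 50.85 p [ 512. -373.  192.] jaw 0.1 down [-0.001  0.    -1.   ] F [-0.8 -0.6 -0.5] T [ 0.05  0.04 -0.01] open 85.3
top [0.582  0.0085 0.016 ] 184
top [ 0.5842 -0.0617  0.016 ] 18
side [ 0.727  -0.1863  0.011 ] 69
 shift [162.9  -1.4   3. ] turn 1.9 jaw 0.2 q6 53.9
dark [ 63   0  17  41 371] [463.49056604 256.64690027] [ 0.5525 -0.4522  0.04  ]
dark [ 32  26  24   9 155] [433.28387097 269.87096774] [ 0.5098 -0.3707  0.04  ]
```

```bash
cat > fit.py <<'E'
from h import *
from scipy.optimize import minimize
from scipy.ndimage import map_coordinates,gaussian_filter
def rectedges(lx,ly,z):
    P=np.array([[lx,ly],[lx,-ly],[-lx,-ly],[-lx,ly]])/2; s=np.linspace(.06,.94,60)[:,None]
    return [np.c_[P[i]*(1-s)+P[(i+1)%4]*s,np.full(60,z)] for i in range(4)]
def fit(c,E,x0,sg,rng=(.008,.008,4)):
    g=cv2.cvtColor(c["color"],cv2.COLOR_RGB2GRAY).astype(float); g=gaussian_filter(g,sg)
    gy,gx=np.gradient(g)
    def cost(v):
        s=0
        Rz=Ro.from_euler("z",v[2],degrees=True)
        for e in E:
            p=px(c,Rz.apply(e)+[v[0],v[1],0]); t=p[-1]-p[0]; n=np.array([-t[1],t[0]])/np.hypot(*t)
            a=map_coordinates(gx,p.T[::-1],order=1)*n[0]+map_coordinates(gy,p.T[::-1],order=1)*n[1]
            s-=abs(np.mean(np.clip(a,-25,25)))
        return s
    G=[(cost([x0[0]+a,x0[1]+b,x0[2]+t]),a,b,t) for a in np.linspace(-rng[0],rng[0],9) for b in np.linspace(-rng[1],rng[1],9) for t in np.linspace(-rng[2],rng[2],9)]
    b=min(G); r=minimize(cost,[x0[0]+b[1],x0[1]+b[2],x0[2]+b[3]],method="Nelder-Mead",options=dict(initial_simplex=None,xatol=1e-5,fatol=1e-4))
    return r.x.round(4),round(r.fun,2)
if __name__=="__main__":
    E=rectedges(.14,.16,.075)+rectedges(.13,.15,.075)
    L=rectedges(.152,.172,.014)
    M=rectedges(.15,.19,.004)
    for n in("top","side"):
        c=camera(n)
        for sg in(.7,1.2):
            print(n,sg,"box",fit(c,E,[.588,-.027,10],sg),"outer",fit(c,E[:4],[.588,-.027,10],sg))
        print("  mat",fit(c,M,[.506,.281,0],.8))
E
python3 fit.py
```

```text
top 0.7 box (array([ 0.5872, -0.025 ,  9.7157]), np.float64(-101.6)) outer (array([ 0.5839, -0.0302, 10.327 ]), np.float64(-51.78))
top 1.2 box (array([ 0.5875, -0.025 ,  9.6792]), np.float64(-84.92)) outer (array([ 0.5861, -0.0238,  9.2611]), np.float64(-41.39))
  mat (array([5.061e-01, 2.829e-01, 2.000e-04]), np.float64(-83.49))
side 0.7 box (array([ 0.5878, -0.0299,  9.3399]), np.float64(-57.61)) outer (array([ 0.5856, -0.0324,  9.8926]), np.float64(-33.86))
side 1.2 box (array([ 0.5869, -0.0282,  9.2085]), np.float64(-49.64)) outer (array([ 0.5853, -0.0311,  9.5174]), np.float64(-28.39))
  mat (array([ 0.506 ,  0.2785, -0.4921]), np.float64(-33.2))
```

```bash
python3 - <<'E'
from fit import *
L=rectedges(.152,.172,.014)
for n in("top","side"):
    c=camera(n)
    for sg in(.7,1.2): print(n,fit(c,L,[.5114,-.3735,-1.7],sg))
plan([.5108,-.3738,.018],-1.7)
E
```

```text
top (array([ 0.5099, -0.3768, -1.557 ]), np.float64(-35.23))
top (array([ 0.5097, -0.3771, -1.6183]), np.float64(-25.01))
side (array([ 0.511 , -0.3726, -1.5957]), np.float64(-45.31))
side (array([ 0.511 , -0.3726, -1.6145]), np.float64(-35.34))
 shift [175.8  -2.4   4.9] turn 2.1 jaw 0.4 q6 53.9
```

```bash
python3 -m jog '40 -1 1 1;80 -2 2 2;120 -2 2 2;145 -2 2 2;160 -2 2 2;168 -2 2 2;174 -2 2 2;174 -2 2 2' 1 80
python3 -c "from h import *;st()"
python3 -m jog '0 0 0 0;0 0 0 0;0 0 0 0;0 0 0 0;0 0 0 0;0 0 0 0;0 0 0 0;0 0 0 0' 0 80
python3 -c "from h import *;st()"
```

```text
time: 52.15
ee_pos: [0.5109, -0.372, 0.0196]
tcp_rot: [57.2, 90.0, -34.5]
wrist_force: [0.9, 0.1, 0.5]
opening: 0.0853
t 52.15 p [ 510.9 -372.    19.6] jaw -1.7 down [ 0. -0. -1.] F [0.9 0.1 0.5] T [0.02 0.01 0.01] open 85.3
time: 53.15
ee_pos: [0.511, -0.3721, 0.0198]
tcp_rot: [54.0, 90.0, -37.7]
wrist_force: [-1.3, 0.5, 5.1]
opening: 0.0145
t 53.15 p [ 511.  -372.1   19.8] jaw -1.7 down [ 0.001 -0.    -1.   ] F [-1.3  0.5  5.1] T [ 0.1   0.14 -0.02] open 14.5
```

```bash
python3 -m jog '-8 0 0 0;-25 0 0 0;-55 0 0 0;-90 0 0 0;-130 0 0 0;-170 0 0 0;-200 0 0 0;-215 0 0 0'
python3 -c "from h import *;st();plan([.5869,-.0245,.235],9.5)"
```

```text
time: 54.15
ee_pos: [0.5109, -0.3721, 0.2373]
tcp_rot: [55.2, 89.8, -36.5]
wrist_force: [-0.0, -0.2, -4.2]
opening: 0.0147
t 54.15 p [ 510.9 -372.1  237.3] jaw -1.7 down [ 0.002 -0.002 -1.   ] F [-0.  -0.2 -4.2] T [-0.01 -0.05 -0.01] open 14.7
 shift [   1.9   65.5 -349.7] turn -11.2 jaw -1.7 q6 55.7
```

```bash
python3 -m jog '0 2 -15 0;0 8 -50 -2;0 18 -100 -4;0 30 -155 -6;0 42 -215 -8;0 54 -275 -10;0 62 -325 -11;0 65 -350 -11'
python3 -m jog '20 0 0 0;45 0 0 0;70 0 0 0;90 0 0 0;105 0 0 0;110 0 0 0;110 0 0 0;110 0 0 0'
python3 - <<'E'
from fit import *
st(); z=status.get_obs()["ee_pos"][2]-.0195
L=rectedges(.152,.172,.014+z)
for n in("top","side"):
    c=camera(n)
    for sg in(.7,1.2): print(n,fit(c,L,[.5873,-.0272,9.5],sg),fit(c,rectedges(.152,.172,.008+z)[1:3],[.5873,-.0272,9.5],sg))
E
```

```text
time: 55.15
ee_pos: [0.5857, -0.0205, 0.2335]
tcp_rot: [-121.3, 89.9, 158.1]
wrist_force: [-0.0, -0.5, -4.0]
opening: 0.0141
time: 56.15
ee_pos: [0.5866, -0.024, 0.1252]
tcp_rot: [78.9, 89.9, -1.8]
wrist_force: [-0.3, -0.7, -3.9]
opening: 0.0146
t 56.15 p [586.6 -24.  125.2] jaw 9.3 down [ 0.001 -0.    -1.   ] F [-0.3 -0.7 -3.9] T [ 0.03  0.04 -0.01] open 14.6
top (array([ 0.5896, -0.0192, 13.464 ]), np.float64(-15.93)) (array([ 0.5785, -0.0238, 15.2719]), np.float64(-10.56))
top (array([ 0.5887, -0.019 , 13.2543]), np.float64(-13.13)) (array([ 0.5736, -0.0302, 24.6397]), np.float64(-11.58))
side (array([ 0.5873, -0.0312,  9.3607]), np.float64(-38.4)) (array([ 0.5887, -0.0232,  9.5226]), np.float64(-25.45))
side (array([ 0.5873, -0.0316,  9.0347]), np.float64(-29.84)) (array([ 0.5889, -0.0237,  9.1332]), np.float64(-19.32))
```

```bash
python3 -m jog '6 0 -1.5 0;14 0 -1.5 0;22 0 -1.5 0;28 0 -1.5 0;30 0 -1.5 0;32 0 -1.5 0;34 0 -1.5 0;35 0 -1.5 0'
python3 -c "from h import *;st()"
```

```text
time: 57.25
ee_pos: [0.5863, -0.0226, 0.0891]
tcp_rot: [76.7, 90.0, -4.0]
wrist_force: [2.6, -0.6, -3.2]
opening: 0.0144
t 57.25 p [586.3 -22.6  89.1] jaw 9.3 down [ 0.001 -0.    -1.   ] F [ 2.6 -0.6 -3.2] T [-0.16 -0.48  0.21] open 14.4
```

```bash
python3 -m jog '0 1.5 0 0;0 2 0 0;0.5 2 0 0;1 2 0 0;1.5 2 0 0;2 2 0 0;2.5 2 0 0;3 2 0 0'
python3 -c "from h import *;st()"
python3 -m jog '0.5 0 0 0;1 0 0 0;1 0 0 0;1 0 0 0;1 0 0 0;1 0 0 0;1 0 0 0;1 0 0 0'
python3 -c "from h import *;st()"
```

```text
time: 58.25
ee_pos: [0.5881, -0.0223, 0.0867]
tcp_rot: [63.1, 90.0, -17.6]
wrist_force: [-1.4, -3.6, 3.4]
opening: 0.0145
t 58.25 p [588.1 -22.3  86.7] jaw 9.3 down [ 0. -0. -1.] F [-1.4 -3.6  3.4] T [-0.6   0.38  0.2 ] open 14.5
time: 59.25
ee_pos: [0.5881, -0.0224, 0.0867]
tcp_rot: [71.1, 89.9, -9.6]
wrist_force: [-3.0, -3.3, 9.1]
opening: 0.0146
t 59.25 p [588.1 -22.4  86.7] jaw 9.3 down [ 0.001 -0.    -1.   ] F [-3.  -3.3  9.1] T [-0.67  0.92  0.16] open 14.6
```

```bash
python3 -m jog '-2 0 0 0;-4 0 0 0;-4 0 1 0;-4 0 2 0;-4 0 2 0;-4 0 2 0;-4 0 2 0;-4 0 2 0'
python3 -c "from h import *;st()"
python3 -m jog '0 0 0.5 0;0 0 1 0;0 0 1.5 0;0 0 2 0;0 0 2 0;0 0 2 0;0 0 2 0;0 0 2 0'
python3 -c "from h import *;st()"
python3 -m jog '0 0 0.5 0;0 0 1 0;0 0 1.5 0;0 0 2 0;0 0 2 0;0 0 2 0;0 0 2 0;0 0 2 0'
python3 -c "from h import *;st()"
```

```text
time: 60.25
ee_pos: [0.5883, -0.0242, 0.0893]
tcp_rot: [-164.0, 90.0, 115.3]
wrist_force: [-0.5, 0.3, -4.0]
opening: 0.0144
t 60.25 p [588.3 -24.2  89.3] jaw 9.3 down [-0.  0. -1.] F [-0.5  0.3 -4. ] T [-0.05 -0.06 -0.05] open 14.4
time: 61.25
ee_pos: [0.5886, -0.0262, 0.0893]
tcp_rot: [71.5, 90.0, -9.2]
wrist_force: [-0.1, 0.4, -2.8]
opening: 0.0142
t 61.25 p [588.6 -26.2  89.3] jaw 9.3 down [ 0. -0. -1.] F [-0.1  0.4 -2.8] T [-0.06  0.02  0.02] open 14.2
time: 62.25
ee_pos: [0.5889, -0.0282, 0.0893]
tcp_rot: [42.2, 90.0, -38.5]
wrist_force: [-0.0, -0.1, -3.9]
opening: 0.014
t 62.25 p [588.9 -28.2  89.3] jaw 9.3 down [ 0. -0. -1.] F [-0.  -0.1 -3.9] T [ 0.01 -0.   -0.02] open 14.0
```

```bash
python3 -m jog '0 0.5 -1 0;0 1 -2 0;0 2 -2 0;0 3 -2 0;0 4 -2 0;0 4 -2 0;0 4 -2 0;0 4 -2 0'
python3 -c "from h import *;st()"
python3 -m jog '0 0.5 0 0;0 1 0 0;0 1.5 0 0;0 2 0 0;0 2 0 0;0 2 0 0;0 2 0 0;0 2 0 0'
python3 -c "from h import *;st()"
```

```text
time: 63.25
ee_pos: [0.5925, -0.0256, 0.0893]
tcp_rot: [-79.2, 90.0, -159.9]
wrist_force: [-0.7, 0.3, -3.6]
opening: 0.014
t 63.25 p [592.5 -25.6  89.3] jaw 9.3 down [-0. -0. -1.] F [-0.7  0.3 -3.6] T [-0.03  0.03  0.02] open 14.0
time: 64.25
ee_pos: [0.5935, -0.0256, 0.0891]
tcp_rot: [-81.0, 89.9, -161.7]
wrist_force: [-6.4, -2.6, -0.8]
opening: 0.014
t 64.25 p [593.5 -25.6  89.1] jaw 9.3 down [-0.002 -0.001 -1.   ] F [-6.4 -2.6 -0.8] T [-0.49  1.43  0.36] open 14.0
```

```bash
python3 -m jog '0 -2 0 0;0 -4 0 0;0 -4.3 0.5 0;1 -4.3 0.5 0;2 -4.3 0.5 0;3 -4.3 0.5 0;3.5 -4.3 0.5 0;3.5 -4.3 0.5 0'
python3 -c "from h import *;st()"
python3 -m jog '0 0 0 0;0 0 0 0;0 0 0 0;0 0 0 0;0 0 0 0;0 0 0 0;-10 0 0 0;-30 0 0 0' 1
python3 -m jog '-30 0 0 0;-70 0 0 0;-110 0 0 0;-130 -30 0 0;-130 -80 0 0;-130 -110 0 0;-130 -110 0 0;-130 -110 0 0'
python3 - <<'E'
from fit import *
st()
L=rectedges(.152,.172,.081)
B=np.array([.5895,-.0270]); 
for n in("top","side"):
    c=camera(n)
    print(n,fit(c,L,[.5873,-.0272,9.5],.8))
    h=cv2.cvtColor(c["color"],cv2.COLOR_RGB2HSV)
    m=cv2.inRange(h,(0,180,90),(3,255,255))|cv2.inRange(h,(176,180,90),(180,255,255))
    k,_,s,ce=cv2.connectedComponentsWithStats(m)
    for i in range(1,k):
        if s[i,4]>25: print("  red",s[i],world(c,ce[i],.16 if n=="top" else .1535).round(4))
    m=cv2.inRange(h,(20,150,90),(32,255,255)); k,_,s,ce=cv2.connectedComponentsWithStats(m)
    for i in range(1,k):
        if s[i,4]>8: print("  yellow",s[i],world(c,ce[i],.0915).round(4))
E
```

```text
time: 65.25
ee_pos: [0.5904, -0.0264, 0.0867]
tcp_rot: [79.2, 90.0, -1.5]
wrist_force: [-3.2, 0.2, 6.4]
opening: 0.0147
t 65.25 p [590.4 -26.4  86.7] jaw 9.3 down [ 0.001 -0.    -1.   ] F [-3.2  0.2  6.4] T [0.06 0.88 0.01] open 14.7
time: 66.25
ee_pos: [0.59, -0.0264, 0.116]
tcp_rot: [-99.8, 89.9, 179.5]
wrist_force: [-0.3, 0.3, 0.6]
opening: 0.0853
time: 67.25
ee_pos: [0.4824, -0.0441, 0.2463]
tcp_rot: [77.3, 89.9, -3.4]
wrist_force: [0.1, 1.4, -0.7]
opening: 0.0853
t 67.25 p [482.4 -44.1 246.3] jaw 9.3 down [ 0.001 -0.    -1.   ] F [ 0.1  1.4 -0.7] T [-0.02  0.03  0.03] open 85.3
top (array([ 0.5906, -0.0313,  8.4031]), np.float64(-16.66))
  red [187 150  12  11 105] [0.7191 0.2763 0.16  ]
  red [394 207   6   8  39] [ 0.6307 -0.2371  0.16  ]
side (array([ 0.5913, -0.0319,  8.7625]), np.float64(-30.57))
  red [307 152   7   6  37] [0.7199 0.2758 0.1535]
  red [317 258   8  19 123] [ 0.6287 -0.2349  0.1535]
  yellow [293 270  11  12  95] [ 0.5929 -0.1789  0.0915]
```

```bash
python3 - <<'E'
from h import *
plan([.6275,-.235,.23],11)
E
```

```text
shift [ 15.6 112.2 211.9] turn -1.7 jaw 9.3 q6 75.5
```

```bash
python3 -m jog '0 20 40 0;0 45 85 0;0 70 130 0;0 90 170 0;5 105 200 -1;10 112 212 -2;15 112 212 -2;15 112 212 -2' 1 60
python3 -c "from h import *;st();plan([.6275,-.235,.137],11)"
python3 -m jog '20 0 0 0;40 0 0 0;60 0 0 0;80 0 0 0;90 0 0 0;94 0 0 0;94 0 0 0;94 0 0 0'
python3 -c "from h import *;st()"
python3 -m jog '0 0 0 0;0 0 0 0;0 0 0 0;0 0 0 0;0 0 0 0;0 0 0 0;0 0 0 0;0 0 0 0' 0
python3 -c "from h import *;st()"
```

```text
time: 68.35
ee_pos: [0.6261, -0.2343, 0.2305]
tcp_rot: [-133.2, 89.9, 148.1]
wrist_force: [0.0, -0.5, 0.3]
opening: 0.0853
t 68.35 p [ 626.1 -234.3  230.5] jaw 11.3 down [-0.001  0.001 -1.   ] F [ 0.  -0.5  0.3] T [-0.01 -0.04 -0.  ] open 85.3
 shift [93.5  1.3  1.1] turn 0.3 jaw 11.3 q6 58.2
time: 69.35
ee_pos: [0.6268, -0.2354, 0.1377]
tcp_rot: [59.1, 89.9, -19.6]
wrist_force: [-0.0, 0.0, 0.5]
opening: 0.0856
t 69.35 p [ 626.8 -235.4  137.7] jaw 11.3 down [ 0.001 -0.    -1.   ] F [-0.   0.   0.5] T [-0.   -0.04  0.01] open 85.6
time: 70.35
ee_pos: [0.6266, -0.2354, 0.1369]
tcp_rot: [35.9, 90.0, -42.8]
wrist_force: [-0.0, -0.0, 1.1]
opening: 0.0189
t 70.35 p [ 626.6 -235.4  136.9] jaw 11.3 down [ 0. -0. -1.] F [-0.  -0.   1.1] T [-0.17 -0.04 -0.03] open 18.9
```

```bash
cat >> h.py <<'E'
AX=np.array([.6088,-.1427]); H0=-80.7
def arc(phis):
    """rows (y,z,turn) taking the gripped knob to lever angles phi (deg, clockwise +)"""
    o=status.get_obs(); R=Ro.from_euler("xyz",o["tcp_rot"],degrees=True).as_matrix(); v=o["ee_pos"][:2]-AX
    p0=H0-np.degrees(np.arctan2(v[1],v[0])); print("phi now",p0.round(1),"r",np.hypot(*v).round(4))
    for p in phis:
        a=np.radians(H0-p); t=AX+.095*np.array([np.cos(a),np.sin(a)])
        d=R.T@np.r_[t-o["ee_pos"][:2],0]*1e3; print(p,d[1:].round(1),round(p-p0,1))
E
python3 -c "
from h import *
arc([0,5,10,15,20,25,30,33,35])"
```

```text
phi now -1.5 r 0.0944
0 [-2.6  0.6] 1.5
5 [-10.8  -0.1] 6.5
10 [-19.   -1.4] 11.5
15 [-27.   -3.5] 16.5
20 [-34.8  -6.3] 21.5
25 [-42.4  -9.7] 26.5
30 [-49.6 -13.8] 31.5
33 [-53.7 -16.5] 34.5
35 [-56.4 -18.5] 36.5
```

```bash
python3 -m jog '0 -8 0 4;0 -19 -1.4 11;0 -27 -3.5 16;0 -35 -6.3 21;0 -42.4 -9.7 26;0 -49.6 -13.8 31;0 -53.7 -16.5 34;0 -53.7 -16.5 34'
python3 - <<'E'
from h import *
st(); arc([31,0,-27])
c=camera("top")
h=cv2.cvtColor(c["color"],cv2.COLOR_RGB2HSV);m=cv2.inRange(h,(20,150,90),(32,255,255)); k,_,s,ce=cv2.connectedComponentsWithStats(m)
for n in("top","side"):
    c=camera(n);h=cv2.cvtColor(c["color"],cv2.COLOR_RGB2HSV);m=cv2.inRange(h,(18,140,70),(34,255,255)); k,_,s,ce=cv2.connectedComponentsWithStats(m)
    for i in range(1,k):
        if s[i,4]>8: w=world(c,ce[i],.0915);v=w[:2]-AX; print(n,"yellow",s[i,4],w.round(4),"heading",np.degrees(np.arctan2(v[1],v[0])).round(1))
E
```

```text
time: 71.35
ee_pos: [0.571, -0.2284, 0.1366]
tcp_rot: [175.4, 89.9, 62.7]
wrist_force: [3.5, 5.3, -2.1]
opening: 0.0185
t 71.35 p [ 571.  -228.4  136.6] jaw -22.7 down [ 0.001  0.002 -1.   ] F [ 3.5  5.3 -2.1] T [ 0.97 -0.7   0.19] open 18.5
phi now 33.1 r 0.0936
31 [3.4 1.4] -2.1
0 [ 52.1 -13. ] -33.1
-27 [ 83.2 -44.7] -60.1
top yellow 82 [ 0.5785 -0.1609  0.0915] heading -148.9
```

```bash
python3 -c "
from h import *
arc([33,25,17,9,0,-9,-18,-27])"; python3 -m jog '-5 0 0 0;-10 0 0 0;-13 0 0 0;-13 0 0 0;-13 0 0 0;-13 0 0 0;-13 0 0 0;-13 0 0 0'; python3 -c "
from h import *
st();arc([33,25,17,9,0,-9,-18,-27])"
```

```text
phi now 33.0 r 0.0937
33 [0.  1.3] -0.0
25 [13.2  0.7] -8.0
17 [26.3 -1.9] -16.0
9 [38.8 -6.2] -24.0
0 [ 52. -13.] -33.0
-9 [ 64.  -21.9] -42.0
-18 [ 74.5 -32.5] -51.0
-27 [ 83.1 -44.7] -60.0
time: 72.5
ee_pos: [0.571, -0.2282, 0.1488]
tcp_rot: [-150.9, 89.8, 96.4]
wrist_force: [4.2, 5.8, -5.5]
opening: 0.0184
t 72.5 p [ 571.  -228.2  148.8] jaw -22.6 down [-0.     0.003 -1.   ] F [ 4.2  5.8 -5.5] T [ 1.05 -0.76  0.11] open 18.4
phi now 33.2 r 0.0935
33 [0.2 1.5] -0.2
25 [13.5  0.8] -8.2
17 [26.5 -1.7] -16.2
9 [39. -6.] -24.2
0 [ 52.2 -12.9] -33.2
-9 [ 64.2 -21.7] -42.2
-18 [ 74.7 -32.4] -51.2
-27 [ 83.4 -44.5] -60.2
```

```bash
python3 -m jog '0 13.5 0.8 -8;0 26.5 -1.7 -16;0 39 -6 -24;0 52.2 -13 -33;0 64 -22 -42;0 74.7 -32 -51;0 83.3 -44.5 -60;0 83.3 -44.5 -60'
python3 -c "
from h import *
st();arc([-27])
c=camera('top');h=cv2.cvtColor(c['color'],cv2.COLOR_RGB2HSV);m=cv2.inRange(h,(18,140,70),(34,255,255)); k,_,s,ce=cv2.connectedComponentsWithStats(m)
for i in range(1,k):
    if s[i,4]>8: w=world(c,ce[i],.0915);v=w[:2]-AX; print('yellow',s[i,4],np.degrees(np.arctan2(v[1],v[0])).round(1))
"
python3 -m jog '3 0 0 0;7 0 0 0;11 0 0 0;13 0 0 0;13 0 0 0;13 0 0 0;13 0 0 0;13 0 0 0'
python3 -c "
from h import *
st();arc([-18,-9,0,9,17,25,33,34])"
```

```text
time: 73.5
ee_pos: [0.6656, -0.2193, 0.1482]
tcp_rot: [168.3, 89.9, 115.7]
wrist_force: [2.7, 2.7, -5.1]
opening: 0.0187
t 73.5 p [ 665.6 -219.3  148.2] jaw 37.5 down [-0.001  0.002 -1.   ] F [ 2.7  2.7 -5.1] T [ 0.56 -0.92 -0.39] open 18.7
phi now -27.3 r 0.0953
-27 [-0.4 -0.3] 0.3
yellow 84 -149.6
time: 74.55
ee_pos: [0.6653, -0.2201, 0.1377]
tcp_rot: [81.0, 89.8, 28.2]
wrist_force: [4.2, 5.5, 1.7]
opening: 0.0189
t 74.55 p [ 665.3 -220.1  137.7] jaw 37.2 down [ 0.003  0.001 -1.   ] F [4.2 5.5 1.7] T [ 1.24 -1.04 -0.44] open 18.9
phi now -26.8 r 0.0958
-18 [-14.6  -2.2] 8.8
-9 [-29.   -5.9] 17.8
0 [-42.7 -11.9] 26.8
9 [-55.3 -19.9] 35.8
17 [-65.3 -28.5] 43.8
25 [-74.  -38.5] 51.8
33 [-81.2 -49.6] 59.8
34 [-82.  -51.1] 60.8
```

```bash
python3 -m jog '0.5 -14.6 -2.2 9;1 -29 -6 18;1 -42.7 -12 27;1 -55.3 -20 36;1 -65.3 -28.5 44;1 -74 -38.5 52;1 -81.2 -49.6 60;1 -81.2 -49.6 60'
cat > y.py <<'E'
from h import *
def yel():
  for n in("top","side"):
    c=camera(n);h=cv2.cvtColor(c['color'],cv2.COLOR_RGB2HSV);m=cv2.inRange(h,(18,140,70),(34,255,255)); k,_,s,ce=cv2.connectedComponentsWithStats(m)
    for i in range(1,k):
        if s[i,4]>8: w=world(c,ce[i],.0915);v=w[:2]-AX; print(n,'yellow',s[i,4],w.round(3),np.degrees(np.arctan2(v[1],v[0])).round(1))
E
python3 -c "
from y import *
st();arc([33]);yel()"
python3 -m jog '-5 0 0 0;-10 0 0 0;-13 0 0 0;-14 0 0 0;-14 0 0 0;-14 0 0 0;-14 0 0 0;-14 0 0 0'; python3 -c "
from h import *
st();arc([33,25,17,9,0,-9,-18,-27])"
```

```text
time: 75.55
ee_pos: [0.5706, -0.2285, 0.1364]
tcp_rot: [158.7, 89.7, 45.9]
wrist_force: [8.6, 9.6, -1.7]
opening: 0.0185
t 75.55 p [ 570.6 -228.5  136.4] jaw -22.8 down [ 0.003  0.003 -1.   ] F [ 8.6  9.6 -1.7] T [ 2.14 -1.53  0.08] open 18.5
phi now 33.3 r 0.094
33 [0.5 1. ] -0.3
top yellow 87 [ 0.577 -0.123  0.091] 148.1
time: 76.65
ee_pos: [0.5706, -0.2285, 0.1494]
tcp_rot: [-175.0, 89.8, 72.3]
wrist_force: [6.5, 11.9, -5.1]
opening: 0.0187
t 76.65 p [ 570.6 -228.5  149.4] jaw -22.7 down [ 0.001  0.004 -1.   ] F [ 6.5 11.9 -5.1] T [ 2.11 -1.5   0.08] open 18.7
phi now 33.3 r 0.094
33 [0.5 1. ] -0.3
25 [13.7  0.3] -8.3
17 [26.7 -2.2] -16.3
9 [39.3 -6.5] -24.3
0 [ 52.5 -13.4] -33.3
-9 [ 64.5 -22.2] -42.3
-18 [ 74.9 -32.9] -51.3
-27 [ 83.6 -45. ] -60.3
```

```bash
python3 -m jog '0 13.5 0.8 -8;0 26.5 -1.7 -16;0 39 -6 -24;0 52.2 -13 -33;0 64 -22 -42;0 74.7 -32 -51;0 83.3 -44.5 -60;0 83.3 -44.5 -60'
python3 -m jog '3 0 0 0;7 0 0 0;11 0 0 0;14 0 0 0;14 0 0 0;14 0 0 0;14 0 0 0;14 0 0 0'
python3 -c "
from y import *
st();yel();arc([-18,-9,0,9,17,20,22,24])"
```

```text
time: 77.65
ee_pos: [0.6648, -0.22, 0.1488]
tcp_rot: [147.7, 89.9, 95.1]
wrist_force: [4.3, 6.4, -5.3]
opening: 0.0184
time: 78.65
ee_pos: [0.6642, -0.2216, 0.1361]
tcp_rot: [50.5, 90.0, -2.2]
wrist_force: [3.1, 4.3, 2.9]
opening: 0.0186
t 78.65 p [ 664.2 -221.6  136.1] jaw 37.3 down [ 0.001 -0.    -1.   ] F [3.1 4.3 2.9] T [ 0.88 -0.62 -0.14] open 18.6
top yellow 97 [ 0.578 -0.123  0.091] 147.2
side yellow 84 [ 0.576 -0.127  0.092] 154.5
phi now -25.8 r 0.0964
-18 [-12.7  -2.8] 7.8
-9 [-27.2  -6.5] 16.8
0 [-40.8 -12.5] 25.8
9 [-53.4 -20.5] 34.8
17 [-63.4 -29.1] 42.8
20 [-66.8 -32.8] 45.8
22 [-69.  -35.3] 47.8
24 [-71.1 -37.8] 49.8
```

```bash
python3 -m jog '0 -12.7 -2.8 8;0 -27 -6.5 17;0 -40.8 -12.5 26;0 -53.4 -20.5 35;0 -60 -26 40;0 -63.4 -29 43;0 -66.8 -32.8 46;0 -66.8 -32.8 46'
python3 -c "
from y import *
st();yel();arc([20,22,24,26,28])"
```

```text
time: 79.75
ee_pos: [0.5904, -0.2355, 0.1358]
tcp_rot: [-125.7, 89.9, 135.6]
wrist_force: [1.1, 5.3, 2.5]
opening: 0.0185
t 79.75 p [ 590.4 -235.5  135.8] jaw -8.7 down [-0.001  0.001 -1.   ] F [1.1 5.3 2.5] T [ 1.13 -0.22  0.16] open 18.5
top yellow 90 [ 0.6   -0.104  0.091] 102.3
phi now 20.4 r 0.0947
20 [0.7 0.3] -0.4
22 [-2.6  0.2] 1.6
24 [-5.9 -0.1] 3.6
26 [-9.2 -0.5] 5.6
28 [-12.4  -1.1] 7.6
```

Nearly there (heading 102°, stop ≈99°). I'll turn on until the force rises at the stop.

```bash
python3 -m jog '0 -1 0 0;0 -2 0 1;0 -3 0 1;0 -4 0 2;0 -5 0 2;0 -6 0 3;0 -7 0 3;0 -7 0 3'
python3 -c "
from y import *
st();yel();arc([26])"
```

```text
time: 80.85
ee_pos: [0.5845, -0.2342, 0.1356]
tcp_rot: [167.2, 89.9, 65.5]
wrist_force: [4.1, 7.9, 1.2]
opening: 0.0187
t 80.85 p [ 584.5 -234.2  135.6] jaw -11.7 down [ 0.001  0.001 -1.   ] F [4.1 7.9 1.2] T [ 1.54 -1.07 -0.03] open 18.7
top yellow 88 [ 0.602 -0.103  0.091] 99.3
phi now 24.2 r 0.0946
26 [-3.   0.1] 1.8
```

```bash
python3 -m jog '0 -1 0 0;0 -2 0 1;0 -3 0 1;0 -4 0 2;0 -5 0 2;0 -6 0 2;0 -6 0 2;0 -6 0 2'
python3 -c "
from y import *
st();yel();arc([26])"
```

```text
time: 81.95
ee_pos: [0.5801, -0.2328, 0.1358]
tcp_rot: [126.5, 89.8, 22.8]
wrist_force: [12.7, 8.6, -1.1]
opening: 0.0185
t 81.95 p [ 580.1 -232.8  135.8] jaw -13.7 down [ 0.004  0.002 -1.   ] F [12.7  8.6 -1.1] T [ 1.61 -2.65 -0.19] open 18.5
top yellow 90 [ 0.603 -0.104  0.091] 98.0
phi now 27.0 r 0.0946
26 [1.6 0.5] -1.0
```

```bash
python3 -m jog '0 -1 0 0;0 -2 0 0;0 -3 0 1;0 -3 0 1;0 -3 0 1;0 -3 0 1;0 -3 0 1;0 -3 0 1'
python3 -c "
from y import *
st();yel();arc([26])"
```

```text
time: 83.05
ee_pos: [0.5782, -0.2322, 0.1358]
tcp_rot: [117.7, 89.7, 13.1]
wrist_force: [17.9, 8.3, -2.6]
opening: 0.0186
t 83.05 p [ 578.2 -232.2  135.8] jaw -14.7 down [ 0.006  0.001 -1.   ] F [17.9  8.3 -2.6] T [ 1.47 -3.72 -0.35] open 18.6
top yellow 89 [ 0.603 -0.104  0.091] 98.1
phi now 28.2 r 0.0946
26 [3.6 0.6] -2.2
```

```bash
python3 -m jog '0 1 0 0;0 2 0 0;0 3 0 0;0 4 0 0;0 4 0 0;0 4 0 0;0 4 0 0;0 4 0 0'; python3 -c "from y import *;st();yel()"
python3 -m jog '0 0 0 0;0 0 0 0;0 0 0 0;0 0 0 0;0 0 0 0;0 0 0 0;-5 0 0 0;-15 0 0 0' 1
python3 -m jog '-30 0 0 0;-60 0 0 0;-90 0 0 0;-120 -20 0 0;-120 -50 20 0;-120 -90 40 0;-120 -140 50 0;-120 -160 50 0'
python3 - <<'E'
from y import *
st();yel()
d=camera("top");c=camera("side")
for n,q in(("top",d),("side",c)):
    h=cv2.cvtColor(q["color"],cv2.COLOR_RGB2HSV)
    m=cv2.inRange(h,(0,180,90),(3,255,255))|cv2.inRange(h,(176,180,90),(180,255,255))
    k,_,s,ce=cv2.connectedComponentsWithStats(m)
    for i in range(1,k):
        if s[i,4]>25: print(n,"red",s[i],world(q,ce[i],.16 if n=="top" else .1535).round(4))
    for p,a in caps(q): print("orange",p.round(0),a)
a=cv2.resize(d["color"][170:310,130:480,::-1],(800,320),interpolation=cv2.INTER_CUBIC)
b=cv2.resize(c["color"][160:340,190:390,::-1],(311,280),interpolation=cv2.INTER_CUBIC)
e=cv2.resize(c["color"][230:310,240:350,::-1],(385,280),interpolation=cv2.INTER_CUBIC)
m=np.zeros((600,800,3),np.uint8);m[:320]=a;m[320:,:311]=b;m[320:,312:697]=e;cv2.imwrite("pics/end.png",m)
E
```

```text
time: 84.15
ee_pos: [0.5803, -0.2329, 0.1356]
tcp_rot: [150.9, 89.9, 46.2]
wrist_force: [8.2, 8.3, -0.0]
opening: 0.0189
t 84.15 p [ 580.3 -232.9  135.6] jaw -14.6 down [ 0.002  0.002 -1.   ] F [ 8.2  8.3 -0. ] T [ 1.79 -1.77  0.18] open 18.9
top yellow 89 [ 0.603 -0.104  0.091] 97.9
time: 85.25
ee_pos: [0.579, -0.2339, 0.1511]
tcp_rot: [-95.5, 90.0, 159.7]
wrist_force: [0.5, -0.7, 0.1]
opening: 0.0854
time: 86.25
ee_pos: [0.4096, -0.2417, 0.2723]
tcp_rot: [69.3, 89.9, -35.5]
wrist_force: [-0.6, -0.1, 0.5]
opening: 0.0856
t 86.25 p [ 409.6 -241.7  272.3] jaw -14.8 down [ 0.002 -0.001 -1.   ] F [-0.6 -0.1  0.5] T [-0.01 -0.02 -0.03] open 85.6
top yellow 88 [ 0.603 -0.104  0.091] 98.1
top red [187 150  12  12 106] [0.719  0.2762 0.16  ]
top red [392 224   7   8  42] [ 0.5878 -0.2351  0.16  ]
side red [307 152   7   6  36] [0.7202 0.2757 0.1535]
side red [297 259   8  20 136] [ 0.5868 -0.2326  0.1535]
orange [356. 299.] 60
```

View pics/end.png

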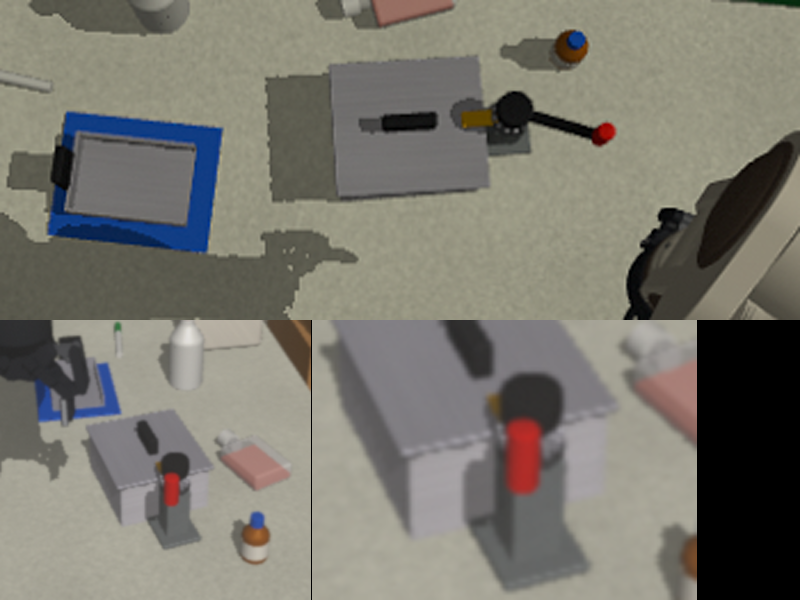

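The final picture shows the lid square on the box with the dog over its edge at (475,118). The tray is flat mid-mat, and no orange is left on the bench. The knob's shift agrees in both views, so the lever is at its dropped height. Handing in.

```bash
python3 -c "
from workcell import bot
print(bot.job_done())"
```

```text
the job is handed in; nothing more can be done
None
```

The job is done and handed in at about 86 s of the 210 s allowed; no verdict was reported. All eight caps went into the box: five tipped from the tray and three picked off the bench.

- **Tipping:** The jog moves cannot tilt the tool. I gripped the tray handle by its sides and tipped the tray by pressing its open end first against the box's outer wall, then against its inner wall.
- **Tray:** It is back flat and aligned on the mat, within about 3 mm of centre by the side camera.
- **Loose caps:** One was knocked about 4 cm aside during the run. I found it again before picking it.
- **Lid:** It is seated at the expected height. I centred it by feeling for the box walls. The camera fit put its turn within about 1° of the box's.
- **Lock:** Three strokes brought the dog to its stop. The force rose to about 18 N along the turn while the dog stayed still.
- **Lever:** After release, the knob's position in both cameras matches the lever's dropped height. I inferred this from its shift and did not measure the height directly.

**Checks that disagreed:**
- The two cameras differ by about 4 mm in y. I used averages.
- The last picture shows the bench clear of caps, but the lid was already on. I saw only some of the five tipped caps inside the box before that; the others were hidden from view.

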